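Weigh the thread spools and lay them on the stand

TASK

Set the white dish on the spring scale so that it sits home and level on the round platform, then, with the dish empty, turn the black knob on the dial until the dial's red zero mark stands right at the tip of the needle. Now lay all the thread spools from the counter in the dish together and leave them there, untouched, for two seconds so that the total can be read. Then lay each spool in a groove of its own on the sloping stand, leaving the dish on the scale with the dial at zero again, and do not disturb the tape measure, the button jar or the bobbin box.

Things in the scene. Friction and masses are not known exactly. Their poses are not given: they have to be found in the camera images.
- dish: white round weighing dish, about 220 g. Origin: centre underneath, on the plane of its foot ring; z up. Upright wall 8 mm thick, outer radius 107 mm, can be gripped over the rim anywhere; rim 44 mm, inner floor 12 mm above the origin, inner radius 98 mm. The foot ring (8 mm high, inner radius 69 mm) drops over the platform, so that the floor's underside, 8 mm above the origin, rests on it
- platform_top (a point): centre of the top of the scale's round steel platform, 125 mm across, edge bevelled, 94 mm above the table when empty. It sinks straight down on a spring, 10 mm per kg, at most 12 mm. A seated dish has its origin 8 mm below this point. Axes: x points from the dial to the platform, z up. The green housing under it is 160 mm wide (y), 70 mm high
- dial_knob (a point): on the axis of the black fluted knob (40 mm across, 26 mm high) in the middle of the dial, 4 mm below its top, 100 mm above the table. The dial faces straight up, 175 mm from the platform's axis towards its -x; its flat window, 124 mm across, is 22 mm below this point. Knob, window, rim and dial card turn together and stay where left
- dial (a joint): angle of the dial and its knob, rad, grows clockwise seen from above, range -2.5 to 3.6; turns stiffly (0.04 N m)
- needle (a joint): angle of the black needle, rad, grows clockwise seen from above; driven by the load on the platform, 6.28 rad per kg, 0 with the platform empty. The needle stands at the zero mark when joint dial equals joint needle
- dial_zero (a point): the red zero mark on the dial card, 48 mm from the dial's axis; turns with the knob
- needle_tip (a point): tip of the black needle, 48 mm from the dial's axis, under the window
- red_spool: red thread spool lying on its side, 75 mm long along its own x axis: cream six-sided flanges, 35 mm across flats, 40 mm across corners, 6 mm thick, at both ends; round wound body 30 mm across between them; about 70 g. Origin at its centre (17 mm above what it lies on, a flat of each flange down). It can be gripped across the wound body. It may be absent
- teal_spool: teal thread spool lying on its side, 75 mm long along its own x axis: cream six-sided flanges, 35 mm across flats, 40 mm across corners, 6 mm thick, at both ends; round wound body 30 mm across between them; about 70 g. Origin at its centre (17 mm above what it lies on, a flat of each flange down). It can be gripped across the wound body. It may be absent
- orange_spool: orange thread spool lying on its side, 75 mm long along its own x axis: cream six-sided flanges, 35 mm across flats, 40 mm across corners, 6 mm thick, at both ends; round wound body 30 mm across between them; about 70 g. Origin at its centre (17 mm above what it lies on, a flat of each flange down). It can be gripped across the wound body. It may be absent
- groove0 (a point): right groove (seen from the robot) of the wooden stand: centre of a spool lying in it. x runs along the groove, uphill, away from the robot; z square to the deck (124 by 224 mm), which slopes 20 degrees and lies 20.8 mm below this point. Two strips 7 mm high, 6 mm wide, 24 mm apart carry the flanges; grooves are 70 mm apart; a 20 mm high lip 44 mm away on -x closes the lower end
- groove1 (a point): middle groove (seen from the robot) of the wooden stand: centre of a spool lying in it. x runs along the groove, uphill, away from the robot; z square to the deck (124 by 224 mm), which slopes 20 degrees and lies 20.8 mm below this point. Two strips 7 mm high, 6 mm wide, 24 mm apart carry the flanges; grooves are 70 mm apart; a 20 mm high lip 44 mm away on -x closes the lower end
- groove2 (a point): left groove (seen from the robot) of the wooden stand: centre of a spool lying in it. x runs along the groove, uphill, away from the robot; z square to the deck (124 by 224 mm), which slopes 20 degrees and lies 20.8 mm below this point. Two strips 7 mm high, 6 mm wide, 24 mm apart carry the flanges; grooves are 70 mm apart; a 20 mm high lip 44 mm away on -x closes the lower end
- tape_measure: yellow round tape measure, 66 mm across, 26 mm high, origin at the centre underneath; leave alone
- button_jar: clear jar of buttons with a white cap, 72 mm across, 90 mm high, origin at the centre underneath; leave alone
- bobbin_box: blue bobbin box, 130 by 90 by 38 mm, origin at the centre underneath; leave alone

How it is judged:
By the outcome, as a careful person would: the job done as asked, in the order asked, and still so for the second after the job is handed in, with the robot touching nothing.
Of red_spool, teal_spool, orange_spool only 2 to 3 are there at a start; the rules pass over those that are not, and their reading is None.
At some moment in a run one of red_spool, teal_spool, orange_spool may be knocked a few centimetres aside while the robot is not near it.
It also fails if it takes over 210 s, if anything falls off the work surface, if the arm or the gripper's body presses on something with over 40 N, if the wrist force passes 120 N, or if a joint passes its speed limit or range.

ROBOT

A 6-joint arm with a two-finger parallel gripper is mounted at the origin on the work surface. World frame = base frame: x ahead of the robot, y to its left, z up, the work surface at z = 0. Lengths are in mm, angles in rad, forces in N, time in s.
With the tool pointing down it reaches from about 350 to 975 mm from the base axis. Payload 7.1 kg.
Tool frame: the origin (TCP) lies midway between the tips of the shut fingers; the grasp point (between the pads) lies 19 mm behind it; z points along the fingers, y is the line along which they close (so a half turn about z gives the same grasp; the last joint's range is limited). The gripper opens to 88 mm and grips with 3 to 60 N. Pads are 20 mm wide; open, the fingers measure 115 mm over their backs; the gripper's body (75 mm by 178 mm) begins 61 mm behind the grasp point.
Start: joints at [1.167, 0.423, 1.63, -0, 1.089, -0.019], TCP at [234.576, 579.292, 222.675] pointing down, gripper open.
Joint ranges: [-3, 3], [-0.9, 2.11], [0.09, 2.58], [-1.31, 4.45], [0.11, 2.69], [-2.54, 2.54]. Speed limits (rad/s): [2.39, 2.39, 3.01, 3.14, 3.14, 3.14].

INTERFACE

Orientations are given as a unit quaternion [w, x, y, z].
In Python, from plant import status, viewer, manip gives the robot as it stands.
- The arm moves only by the tool move_arm, never from a script. Its argument "increments" is a list of rows, each a list of 7 numbers: the shift along the world's x, y, z in cm, then the turn, a rotation vector about the world's x, y, z in degrees, then the gripper's target within -1 to 1 (shut at 1, half-way at 0, fully open at -1). A call has 1 to 12 rows; each row shifts and turns the commanded pose from where the row before left it; what a row does not reach is not made up. A row lasts 1/10 s, in which the tool goes at most 50 mm and 8.59 degrees, less where a joint would pass 70% of its speed; a pose out of reach is approached as far as the arm can. A call with a gripper value outside its range is refused whole. The fingers move at their own pace and stop on an object; the grip force is fixed at half the most. Time passes only in rows, so rows that do not move let the fingers close. It gives the time, the measured TCP pose, the force, the opening and the grip force at its end, in the units of the state.
- status.get_state(): the state, without advancing time (a new reading comes with each control period).
- viewer.grab_frame(name): name is "side" or "top" or "wrist"; returns the picture (400x640x3 uint8, red, green, blue); there is no depth.
- viewer.camera_info(name): a dict with "fx", "fy", "cx", "cy" (pixels), "xyz" and "attitude" of the camera in the world; the wrist camera has in their place "tool_from_camera" (4x4, takes a point from camera to tool coordinates, whose origin is the TCP and whose axes are the flange's). Camera axes: x right, y down, z forward; pixel columns grow to the right and rows downward; lengths in mm; the calibration is good to about 2 mm. A picture is of the moment at which its call begins: read the wrist's pose just before it. camera_info takes no time and is no camera call.
- manip.hand_in(): hands the job in; it is judged then, once.
The state is a dict: "clock": time; "joints": joint angles; "dq": joint speeds; "effort": joint torques, N m; "position": TCP position; "eef_rot": TCP orientation; "contact_force": force on the tool from outside, world axes, zero at the start; "wrist_torque": the same for the moment, N m; "opening": opening from 0.0 (shut) to 1.0 (fully open); "grip_force": force on a finger pad.
Only numpy, scipy, OpenCV 4.12 (cv2) and the standard library are available. Lean on these libraries where they do the work, as an engineer would, in place of code of your own. Each camera call takes 0.05 s, during which the arm holds its last target. There are 200 camera calls.

## Working session

There is one attempt and no reset: what is moved stays moved. The work goes in short steps, Python scripts to look and compute and a tool call to move; the robot and the scene stay as the last step left them, time stands still between calls to the robot, and variables do not carry over. Pictures are saved under pics/ and viewed, at most 14 in all, crops included, and the job is handed in when it is done.

Besides the shell and the picture viewer there is one more tool, called after "Call:" by a JSON object that holds its "method" and its "body". move_arm: Moves the arm, as the interface text tells. Its arguments: {"type":"object","properties":{"increments":{"type":"array","items":{"type":"array","items":{"type":"number"}}}},"required":["increments"]}

```bash
mkdir -p pics
cat > h.py <<'E'
import numpy as np, cv2
from scipy.spatial.transform import Rotation as R
from plant import status, viewer, manip
def rot(q): return R.from_quat([q[1],q[2],q[3],q[0]]).as_matrix()
def cam(name, st=None):
    c=viewer.camera_info(name)
    if name=='wrist':
        st=st or status.get_state()
        T=np.eye(4);T[:3,:3]=rot(st['eef_rot']);T[:3,3]=st['position']
        M=T@np.array(c['tool_from_camera'])
        return c,M[:3,:3],M[:3,3]
    a=np.array(c['attitude'])
    return c,(rot(a) if a.size==4 else a.reshape(3,3)),np.array(c['xyz'])
def pix2z(name,uv,z,st=None):
    c,Rm,p=cam(name,st); out=[]
    for u,v in np.atleast_2d(uv):
        d=Rm@np.array([(u-c['cx'])/c['fx'],(v-c['cy'])/c['fy'],1]); out.append(p+d*(z-p[2])/d[2])
    return np.array(out)
def proj(name,P,st=None):
    c,Rm,p=cam(name,st); q=(np.atleast_2d(P)-p)@Rm
    return np.c_[q[:,0]/q[:,2]*c['fx']+c['cx'],q[:,1]/q[:,2]*c['fy']+c['cy']]
def grab(name,fn):
    st=status.get_state(); im=viewer.grab_frame(name)
    cv2.imwrite(f'pics/{fn}.png',im[:,:,::-1]); return im,st
E
python3 - <<'E'
from h import *
for n in('top','side'):
    grab(n,n+'0'); print(viewer.camera_info(n))
print(viewer.camera_info('wrist')); print(status.get_state())
E
```

```text
{'fx': 372.90129260842764, 'fy': 372.90129260842764, 'cx': 315.8636733434345, 'cy': 200.80156147637936, 'xyz': array([ 494.72267193,   24.1363551 , 1207.99136015]), 'attitude': array([-0.02290778,  0.70885194, -0.70482916,  0.01483305])}
{'fx': 410.9759540628884, 'fy': 410.9759540628884, 'cx': 322.0688251871218, 'cy': 198.82834590952342, 'xyz': array([ 326.47851626, -728.35589113,  756.85763637]), 'attitude': array([-0.4146127 ,  0.8990657 , -0.12897063,  0.05606928])}
{'fx': 310.7837767926956, 'fy': 310.7837767926956, 'cx': 318.807899087498, 'cy': 201.32932723218036, 'tool_from_camera': array([[-1.53681286e-04, -9.68012102e-01, -2.50903463e-01,
         6.78480819e+01],
       [ 9.99999983e-01, -1.22312624e-04, -1.40616565e-04,
         9.87849632e-01],
       [ 1.05429875e-04, -2.50903480e-01,  9.68012104e-01,
        -1.61767204e+02],
       [ 0.00000000e+00,  0.00000000e+00,  0.00000000e+00,
         1.00000000e+00]])}
{'clock': 0.1, 'joints': array([ 1.16699717e+00,  4.23760209e-01,  1.63057474e+00,  9.29651771e-06,
        1.08857984e+00, -1.89910134e-02]), 'dq': array([-0.00114957, -0.00148582, -0.00201499,  0.00175803, -0.00074243,
        0.00070715]), 'effort': array([-2.37898275e-04, -5.45612419e+01, -2.74324501e+01,  6.43999712e-02,
        1.88625406e-02, -3.76653588e-05]), 'position': array([234.39467596, 578.86855511, 221.99731079]), 'eef_rot': array([-1.42733026e-04,  1.91221231e-01,  9.81546741e-01, -6.45487616e-04]), 'contact_force': array([-0.48284925,  0.4539971 , -0.94827608]), 'wrist_torque': array([ 0.00619887, -0.04950204,  0.00512644]), 'grip_force': 0.0, 'opening': 1.0034686581581624}
```

View pics/top0.png

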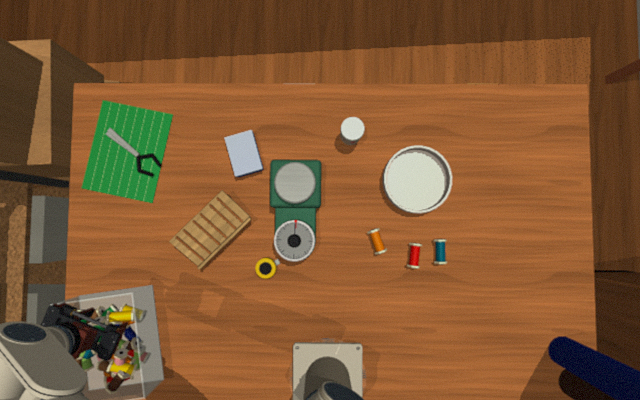

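View pics/side0.png

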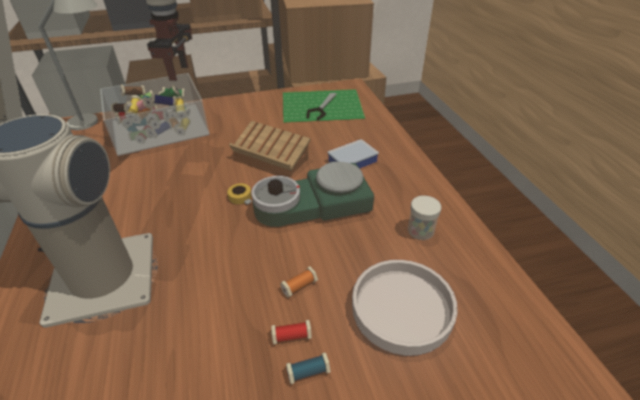

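The top view shows the dish at (417,180), the platform at (295,182), the knob at (294,241) and the stand at (211,231). The spools are orange (377,242), red (414,256) and teal (440,252). The tape is at (265,268), the jar at (352,128) and the box at (243,153).

```bash
cat >> h.py <<'E'
HS={'red':[(0,5),(174,180)],'orange':[(8,16)],'teal':[(92,106)]}
def spools(im=None,z=17,x0=340,y0=190,w=150,h=100):
    if im is None: im=viewer.grab_frame('top')
    hsv=cv2.cvtColor(im,cv2.COLOR_RGB2HSV); out={}
    for k,rs in HS.items():
        m=np.zeros(im.shape[:2],np.uint8)
        for a,b in rs: m|=cv2.inRange(hsv,(a,170 if k!='teal' else 120,60),(b,255,255))
        t=np.zeros_like(m); t[y0:y0+h,x0:x0+w]=m[y0:y0+h,x0:x0+w]
        n,l,s,c=cv2.connectedComponentsWithStats(t)
        if n<2: out[k]=None; continue
        i=1+np.argmax(s[1:,4]); v,u=np.nonzero(l==i)
        P=pix2z('top',np.c_[u,v],z); q=P[:,:2]; mu=q.mean(0)
        w_,e=np.linalg.eigh(np.cov((q-mu).T)); d=e[:,1]
        out[k]=(mu.round(1),round(float(np.degrees(np.arctan2(d[1],d[0]))%180),1),int(s[i,4]))
    return out
E
python3 - <<'E'
from h import *
im=cv2.imread('pics/top0.png')[:,:,::-1].copy()
print(spools(im,25))
g=cv2.cvtColor(im,cv2.COLOR_RGB2HSV)
def fit(cx,cy,r,name,z):
    m=((g[:,:,1]<60)&(g[:,:,2]>120)).astype(np.uint8); t=np.zeros_like(m); t[cy-r:cy+r,cx-r:cx+r]=m[cy-r:cy+r,cx-r:cx+r]
    c=max(cv2.findContours(t,cv2.RETR_EXTERNAL,cv2.CHAIN_APPROX_NONE)[0],key=cv2.contourArea)
    e=cv2.fitEllipse(c); print(name,e,pix2z('top',e[0],z))
fit(417,180,45,'dish',44); fit(295,182,24,'plat',94); fit(294,241,24,'dial',78)
print('stand',pix2z('top',[[222,193],[251,215],[200,269],[170,240]],40).round())
print('others',pix2z('top',[[265,268],[352,128],[243,153]],30).round())
E
```

```text
{'red': (array([ 388.1, -272. ]), 174.0, 172), 'orange': (array([ 428.8, -271.6]), 90.6, 9120), 'teal': (array([ 401.7, -354.5]), 0.4, 152)}
dish ((417.4797668457031, 178.93223571777344), (66.67407989501953, 67.58138275146484), 111.70025634765625) [[ 627.05922945 -279.66707542   44.        ]]
plat ((294.4781494140625, 182.0492706298828), (39.00764846801758, 39.28494644165039), 65.85255432128906) [[610.23500618 101.5777013   94.        ]]
dial ((294.03179931640625, 240.7296600341797), (38.23242950439453, 40.14263153076172), 94.72634887695312) [[433.97666105 102.42745187  78.        ]]
stand [[580. 333.  40.]
 [511. 241.  40.]
 [342. 398.  40.]
 [432. 494.  40.]]
others [[346. 196.  30.]
 [791. -76.  30.]
 [709. 271.  30.]]
```

Call:
{"method": "move_arm", "body": {"increments": [[2,-3.75,0,0,0,-3.8,-1],[2,-3.75,0,0,0,-3.8,-1],[2,-3.75,0,0,0,-3.8,-1],[2,-3.75,0,0,0,-3.8,-1],[2,-3.75,0,0,0,-3.8,-1],[2,-3.75,0,0,0,-3.8,-1],[2,-3.75,0,0,0,-3.8,-1],[2,-3.75,0,0,0,-3.8,-1],[2,-3.75,0,0,0,-3.8,-1],[2,-3.75,0,0,0,-3.8,-1],[2,-3.75,0,0,0,-3.8,-1],[2,-3.75,0,0,0,-3.8,-1]]}}

```text
clock: 1.3
position: [474.9, 127.6, 222.6]
eef_rot: [-0.0, 0.558, 0.83, -0.0]
contact_force: [0.4, 0.2, 0.0]
opening: 0.995
grip_force: 0.0
```

Call:
{"method": "move_arm", "body": {"increments": [[2,-3.75,0,0,0,-3.8,-1],[2,-3.75,0,0,0,-3.8,-1],[2,-3.75,0,0,0,-3.8,-1],[2,-3.75,0,0,0,-3.8,-1],[2,-3.75,0,0,0,-3.8,-1],[2,-3.75,0,0,0,-3.8,-1],[2,-3.75,0,0,0,-3.8,-1],[2,-3.75,0,0,0,-3.8,-1],[2,-3.75,0,0,0,-3.8,-1],[2,-3.75,0,0,0,-3.8,-1],[2,-3.75,0,0,0,-3.8,-1],[0,0,0,0,0,-3.8,-1]]}}

```text
clock: 2.5
position: [695.7, -288.0, 221.5]
eef_rot: [0.001, 0.837, 0.548, -0.0]
contact_force: [0.0, -0.3, -0.3]
opening: 0.996
grip_force: 0.0
```

Run:
```python
from h import *
im,st=grab('wrist','w1')
P=proj('wrist',[[627,-280,44],[627,-280,12],[721,-322,44]],st);print(P.round(),st['position'])
```

```text
[[260. 203.]
 [264. 196.]
 [351. 203.]] [ 695.66254862 -287.99012176  221.48604768]
```

View pics/w1.png

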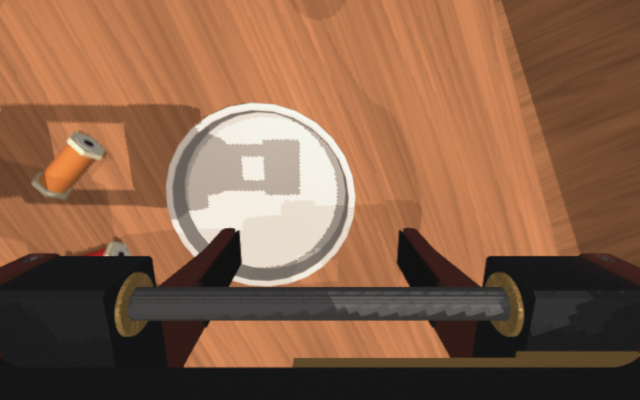

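The dish rim spans about u 166–355 and v 103–286, so its centre is close to (260,195). My prediction was (260,203), so I'll fit it properly.

Run:
```python
from h import *
im=cv2.imread('pics/w1.png'); g=cv2.cvtColor(im,cv2.COLOR_BGR2HSV)
st=status.get_state()
m=((g[:,:,1]<50)&(g[:,:,2]>90)).astype(np.uint8); m[255:]=0; m[:,:150]=0; m[:,365:]=0; m[215:,230:250]=0
c=max(cv2.findContours(m,cv2.RETR_EXTERNAL,cv2.CHAIN_APPROX_NONE)[0],key=cv2.contourArea)[:,0]
c=c[(c[:,1]<215)]; 
P=pix2z('wrist',c,44,st)[:,:2]
# outer-hull circle fit
h=cv2.convexHull(P.astype(np.float32))[:,0]
A=np.c_[2*h,np.ones(len(h))];s=np.linalg.lstsq(A,(h**2).sum(1),rcond=None)[0]
print(s[:2],np.sqrt(s[2]+s[:2]@s[:2]))
```

```text
[ 630.01126566 -272.26319517] 102.19966119051615
```

Run:
```python
from h import *
st=status.get_state()
a=np.radians(np.arange(0,360,1))
def score(g,name,x,y,r,z=44):
    def s(rr):
        p=proj(name,np.c_[x+rr*np.cos(a),y+rr*np.sin(a),0*a+z],st).astype(np.float32)
        ok=np.ones(len(p),bool)
        if name=='wrist': ok=p[:,1]<225
        return cv2.remap(g,p[:,0][None],p[:,1][None],cv2.INTER_LINEAR)[0][ok].mean()
    return s(r-2.5)-s(r+2.5)
for f,n in(('w1','wrist'),('top0','top')):
    im=cv2.imread(f'pics/{f}.png'); g=cv2.GaussianBlur(im[:,:,0],(0,0),.8).astype(np.float32)
    best=max((score(g,n,x,y,r),x,y,r) for x in range(617,640,1) for y in range(-290,-262,1) for r in(105,106,107))
    print(n,best)
```

```text
Traceback (most recent call last):
  File "h.py", line 20, in proj
    c,Rm,p=cam(name,st); q=(np.atleast_2d(P)-p)@Rm
           ~~~^^^^^^^^^
  File "h.py", line 6, in cam
    c=viewer.camera_info(name)
ValueError: time passes only in moves, steps and waits
```

Too many camera_info calls, so I'll cache it.

```bash
sed -i 's/    c=viewer.camera_info(name)/    c=_ci(name)/; s/^def cam(/from functools import lru_cache\n@lru_cache\ndef _ci(n): return viewer.camera_info(n)\ndef cam(/' h.py
cat >> h.py <<'E'
def circ(g,name,c0,rs,z,st,vmax=999,span=14,step=1):
    "bright disc search: centre (x,y), r"
    a=np.radians(np.arange(0,360,2))
    def s(x,y,rr):
        p=proj(name,np.c_[x+rr*np.cos(a),y+rr*np.sin(a),0*a+z],st).astype(np.float32)
        v=cv2.remap(g,p[:,0][None],p[:,1][None],cv2.INTER_LINEAR)[0][p[:,1]<vmax]
        return v.mean()
    n=np.arange(-span,span+1,step)
    return max((abs(s(x,y,r-2.5)-s(x,y,r+2.5)),x,y,r) for x in c0[0]+n for y in c0[1]+n for r in rs)
E
python3 - <<'E'
from h import *
st=status.get_state()
for f,n in(('w1','wrist'),('top0','top')):
    g=cv2.GaussianBlur(cv2.imread(f'pics/{f}.png')[:,:,0],(0,0),.8).astype(np.float32)
    print(n,circ(g,n,(628,-276),(105,107),44,st,225 if n=='wrist' else 999))
g=cv2.GaussianBlur(cv2.imread('pics/top0.png')[:,:,0],(0,0),.8).astype(np.float32)
print(circ(g,'top',(610,101),(61.5,62.5),94,st,999,8))
E
```

```text
wrist (np.float32(122.76209), np.int64(627), np.int64(-277), 107)
top (np.float32(78.0905), np.int64(628), np.int64(-280), 107)
(np.float32(42.788857), np.int64(611), np.int64(102), 61.5)
```

Call:
{"method": "move_arm", "body": {"increments": [[1.3,-1.6,-1,0,0,0,-1],[1.3,-1.6,-3,0,0,0,-1],[0,0,-4,0,0,0,-1],[0,0,-4,0,0,0,-1],[0,0,-4,0,0,0,-1],[0,0,-2.5,0,0,0,-1],[0,0,-1.6,0,0,0,-1],[0,0,0,0,0,0,1],[0,0,0,0,0,0,1],[0,0,0,0,0,0,1],[0,0,0,0,0,0,1],[0,0,0,0,0,0,1]]}}

```text
clock: 3.75
position: [721.3, -315.5, 23.2]
eef_rot: [0.001, 0.835, 0.55, 0.001]
contact_force: [0.2, 0.7, -0.0]
opening: 0.584
grip_force: 0.0
```

Call:
{"method": "move_arm", "body": {"increments": [[0,0,0,0,0,0,1],[0,0,0,0,0,0,1],[0,0,0,0,0,0,1],[0,0,0,0,0,0,1],[0,0,0,0,0,0,1]]}}

```text
clock: 4.25
position: [720.8, -315.3, 21.6]
eef_rot: [0.0, 0.835, 0.55, 0.0]
contact_force: [0.4, 0.5, -0.2]
opening: 0.128
grip_force: 0.4
```

Call:
{"method": "move_arm", "body": {"increments": [[0,0,0,0,0,0,1],[0,0,0,0,0,0,1],[0,0,0,0,0,0,1],[0,0,0.5,0,0,0,1],[0,0,3,0,0,0,1],[0,0,4,0,0,0,1],[0,0,4,0,0,0,1],[0,0,4,0,0,0,1],[0,0,0,0,0,0,1]]}}

```text
clock: 5.15
position: [724.1, -316.6, 184.7]
eef_rot: [0.005, 0.835, 0.55, 0.003]
contact_force: [0.7, -0.1, -2.2]
opening: 0.089
grip_force: 29.3
```

Call:
{"method": "move_arm", "body": {"increments": [[0,2,0,0,0,0,1],[-0.2,3.5,0,0,0,0,1],[-0.2,3.5,0,0,0,0,1],[-0.2,3.5,0,0,0,0,1],[-0.2,3.5,0,0,0,0,1],[-0.2,3.5,0,0,0,0,1],[-0.2,3.5,0,0,0,0,1],[-0.2,3.5,0,0,0,0,1],[-0.2,3.5,0,0,0,0,1],[-0.1,3.5,0,0,0,0,1],[0,3,0,0,0,0,1],[0,1.5,0,0,0,0,1]]}}

```text
clock: 6.35
position: [701.6, 68.2, 174.4]
eef_rot: [-0.001, 0.834, 0.551, -0.002]
contact_force: [-0.0, -0.2, -1.6]
opening: 0.098
grip_force: 29.4
```

Call:
{"method": "move_arm", "body": {"increments": [[0,0,0,0,0,0,1],[0,0,0,0,0,0,1]]}}

```text
clock: 6.55
position: [703.0, 64.3, 175.7]
eef_rot: [-0.0, 0.835, 0.55, -0.001]
contact_force: [0.4, 0.7, -2.1]
opening: 0.092
grip_force: 29.4
```

Run:
```python
from h import *
st=status.get_state();print(st['position'],st['eef_rot'])
im,_=grab('top','t2'); im2,_=grab('side','s2')
zr=st['position'][2]+24
g=cv2.GaussianBlur(im[:,:,2],(0,0),.8).astype(np.float32)
for z in (zr-5,zr,zr+5): print(z,circ(g,'top',(611,102),(105,107),z,st,999,12))
cv2.imwrite('pics/m2.png',np.vstack([cv2.resize(im[120:300,200:400],(600,540))[:300],cv2.resize(im2[100:250,180:480],(600,300))])[:,:,::-1])
```

```text
[702.97588039  64.34615001 175.72801984] [-1.62483405e-04  8.34933439e-01  5.50350317e-01 -8.08602210e-04]
194.72801984395392 (np.float32(20.60176), np.int64(608), np.int64(101), 107)
199.72801984395392 (np.float32(21.158073), np.int64(607), np.int64(100), 107)
204.72801984395392 (np.float32(21.40673), np.int64(606), np.int64(99), 107)
```

View pics/m2.png

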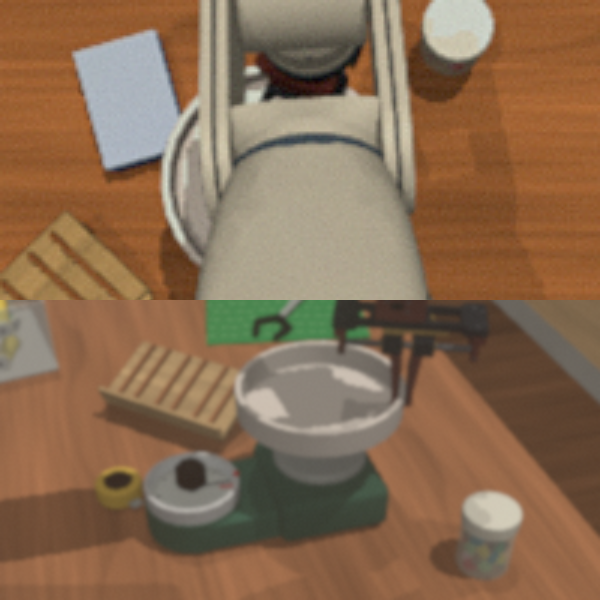

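The dish hangs level above the platform. Its centre is about 4 mm short in x, so I'll correct that and lower it.

Call:
{"method": "move_arm", "body": {"increments": [[0.4,0.05,0,0,0,0,1],[0,0,-1,0,0,0,1],[0,0,-1,0,0,0,1],[0,0,-1,0,0,0,1],[0,0,-1,0,0,0,1],[0,0,-0.8,0,0,0,1],[0,0,-0.6,0,0,0,1],[0,0,-0.6,0,0,0,1],[0,0,-0.4,0,0,0,1],[0,0,0,0,0,0,1],[0,0,0,0,0,0,1]]}}

```text
clock: 7.75
position: [707.7, 65.3, 112.9]
eef_rot: [0.0, 0.835, 0.55, 0.0]
contact_force: [-0.2, 0.2, -1.7]
opening: 0.091
grip_force: 29.4
```

Call:
{"method": "move_arm", "body": {"increments": [[-0.1,0,-0.3,0,0,0,1],[0,0,-0.3,0,0,0,1],[0,0,-0.2,0,0,0,1],[0,0,0,0,0,0,1],[0,0,0,0,0,0,1]]}}

```text
clock: 8.25
position: [706.8, 65.3, 105.0]
eef_rot: [0.0, 0.835, 0.55, 0.0]
contact_force: [0.1, -0.0, 0.1]
opening: 0.09
grip_force: 29.3
```

Call:
{"method": "move_arm", "body": {"increments": [[0,0,0,0,0,0,0.5],[0,0,0,0,0,0,0.5],[0,0,0,0,0,0,0.3],[0,0,0,0,0,0,0.3],[0,0,1,0,0,0,0.3],[0,0,3,0,0,0,0.3],[0,0,4,0,0,0,0],[0,0,4,0,0,0,0],[-3.5,1,0,0,0,0,0],[-4,1,0,0,0,0,0],[-4,1,0,0,0,0,0],[-4,0.5,0,0,0,0,0]]}}

```text
clock: 9.45
position: [550.1, 100.8, 225.5]
eef_rot: [0.0, 0.835, 0.55, 0.001]
contact_force: [0.0, 0.8, -0.0]
opening: 0.497
grip_force: 0.0
```

Call:
{"method": "move_arm", "body": {"increments": [[-4,0,0,0,0,0,0],[-4,0,0,0,0,0,0],[0,0,0,0,0,0,0],[0,0,0,0,0,0,0]]}}

```text
clock: 9.85
position: [471.9, 100.5, 225.9]
eef_rot: [0.0, 0.835, 0.55, 0.001]
contact_force: [0.7, -0.8, 0.6]
opening: 0.497
grip_force: 0.0
```

Run:
```python
from h import *
im,st=grab('wrist','w3'); s,_=grab('side','s3'); print(st['position'],st['eef_rot'])
cv2.imwrite('pics/m3.png',np.vstack([im[:,:,::-1][:,:600],cv2.resize(s[125:235,230:450],(600,300))[60:260,:,::-1]]))
```

```text
[471.94839706 100.48996748 225.85420789] [4.76270231e-04 8.34953239e-01 5.50319638e-01 1.07557744e-03]
```

View pics/m3.png

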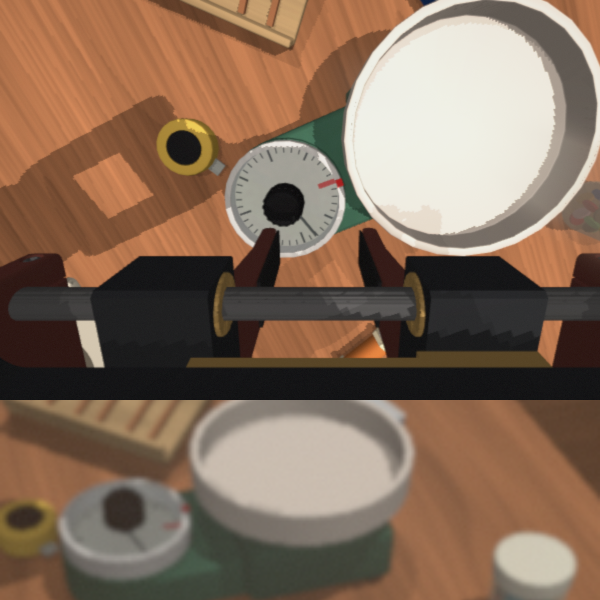

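The dish sits level. The needle tip is near (316,236), the red mark runs (318,187)→(341,183), and the knob is at (284,205).

```bash
cat >> h.py <<'E'
def dial(im,st,c=(434.5,102),z=72,r=(26,46)):
    "angles (deg, clockwise from +x) of red mark and needle, sampled in a flattened wrist view"
    S=6; n=61
    gx,gy=np.meshgrid(np.arange(-n,n,1/S),np.arange(-n,n,1/S),indexing='ij')
    p=proj('wrist',np.c_[c[0]+gx.ravel(),c[1]+gy.ravel(),0*gx.ravel()+z],st).astype(np.float32).reshape(*gx.shape,2)
    return cv2.flip(cv2.remap(im,p[...,0],p[...,1],cv2.INTER_CUBIC),-1)  # up=+x, left=+y
E
python3 - <<'E'
from h import *
im=cv2.imread('pics/w3.png')[:,:,::-1].copy(); st=status.get_state()
p=pix2z('wrist',[[284,204]],104,st); print('knob',p)
q=pix2z('wrist',[[316,236],[319,187],[284.5,197.5]],72,st); print(q)
g=cv2.GaussianBlur(im[:,:,2],(0,0),.8).astype(np.float32)
print('dish',circ(g,'wrist',(609,102),(105,107),128,st,999,10),)
for z in (78,76): print('dial',circ(g,'wrist',(434,102),(60,62,64),z,st,999,8))
d=dial(im,st); cv2.imwrite('pics/d3.png',d[:,:,::-1])
E
```

```text
knob [[441.06473701 107.11210574 104.        ]]
[[451.0581398   54.64425289  72.        ]
 [475.32391382 102.91899146  72.        ]
 [437.81904478 106.88848781  72.        ]]
dish (np.float32(130.99951), np.int64(612), np.int64(103), 105)
dial (np.float32(101.10531), np.int64(437), np.int64(104), 62)
dial (np.float32(101.761444), np.int64(437), np.int64(104), 62)
```

View pics/d3.png

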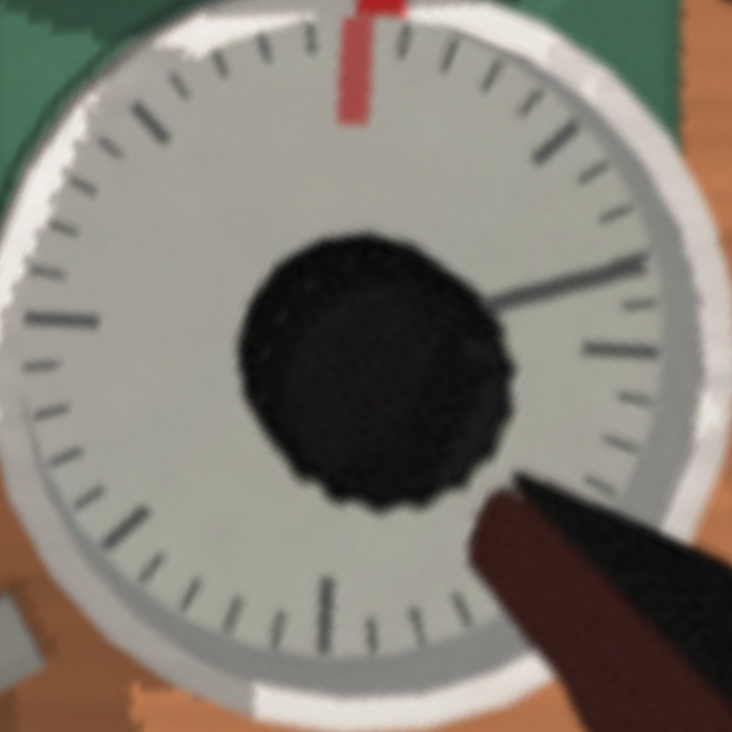

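Relative to the dial centre at about (341,338) in the flattened view, the red mark is at about 2.8° and the needle at about 76°. The knob has to turn about 73° clockwise.

Call:
{"method": "move_arm", "body": {"increments": [[-1.8,0.15,0,0,0,0,-0.4],[-1.8,0.1,0,0,0,0,-0.4],[0,0,-3,0,0,0,-0.4],[0,0,-3,0,0,0,-0.4],[0,0,-3,0,0,0,-0.4],[0,0,-2.5,0,0,0,-0.4],[0,0,-1.5,0,0,0,-0.4],[0,0,-0.8,0,0,0,-0.4],[0,0,0,0,0,0,-0.4],[0,0,0,0,0,0,-0.4]]}}

```text
clock: 10.95
position: [436.5, 102.9, 87.0]
eef_rot: [0.0, 0.835, 0.55, 0.0]
contact_force: [-0.3, 0.1, -0.4]
opening: 0.7
grip_force: 0.0
```

Call:
{"method": "move_arm", "body": {"increments": [[0,0,0,0,0,0,1],[0,0,0,0,0,0,1],[0,0,0,0,0,0,1],[0,0,0,0,0,0,1],[0,0,0,0,0,0,1]]}}

```text
clock: 11.45
position: [435.0, 103.1, 87.2]
eef_rot: [-0.0, 0.835, 0.55, -0.0]
contact_force: [-3.3, 2.5, 5.7]
opening: 0.445
grip_force: 30.0
```

Call:
{"method": "move_arm", "body": {"increments": [[-0.15,0.05,0,0,0,-4,1],[0,0,0,0,0,-7,1],[0,0,0,0,0,-7,1],[0,0,0,0,0,-8,1],[0,0,0,0,0,-8,1],[0,0,0,0,0,-8,1],[0,0,0,0,0,-8,1],[0,0,0,0,0,-8,1],[0,0,0,0,0,-8,1],[0,0,0,0,0,-7,1],[0,0,0,0,0,0,1],[0,0,0,0,0,0,1]]}}

```text
clock: 12.65
position: [434.9, 103.2, 87.2]
eef_rot: [-0.0, 0.999, -0.053, 0.001]
contact_force: [2.4, -4.3, 4.7]
opening: 0.443
grip_force: 30.0
```

Call:
{"method": "move_arm", "body": {"increments": [[0,0,0,0,0,0,0.3],[0,0,0,0,0,0,0],[0,0,0,0,0,0,-0.3],[0,0,0,0,0,0,-0.4],[0,0,0,0,0,0,-0.4],[0,0,3,0,0,0,-0.4],[0,0,4,0,0,0,-0.4],[0,0,4,0,0,0,-0.4],[3,0,4,0,0,0,-0.4],[2.5,0,0,0,0,0,-0.4],[0,0,0,0,0,0,-0.4],[0,0,0,0,0,0,-0.4]]}}

```text
clock: 13.85
position: [488.2, 103.2, 236.0]
eef_rot: [0.0, 0.999, -0.054, -0.001]
contact_force: [-0.3, 0.2, -0.1]
opening: 0.701
grip_force: 0.0
```

Run:
```python
from h import *
im,st=grab('wrist','w4'); print(st['position'],st['eef_rot'])
d=dial(im,st,(436.5,103.5)); cv2.imwrite('pics/d4.png',np.hstack([d[::2,::2],cv2.resize(im,(426,366))])[:,:,::-1])
cv2.imwrite('pics/d4b.png',d[:,:,::-1])
```

```text
[488.20372823 103.16782054 235.96358063] [ 1.74419108e-04  9.98513884e-01 -5.44894788e-02 -9.43379554e-04]
```

View pics/d4.png

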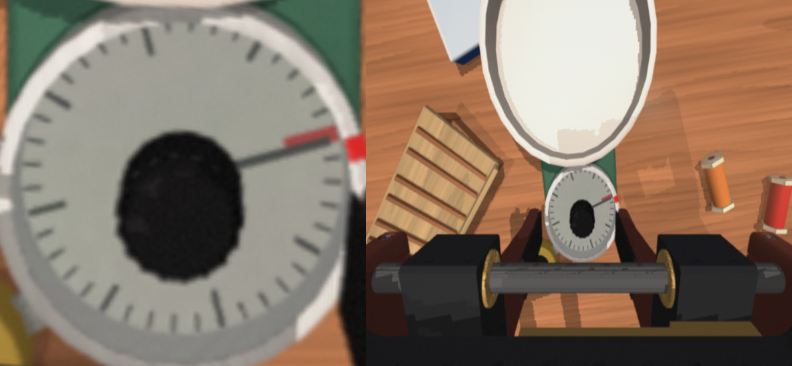

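The needle now lies just clockwise of the red mark, near (335,143) in the flattened view. I'll measure the remainder in a polar unwrap.

```bash
cat >> h.py <<'E'
def polar(d,guess=(360,346)):
    "find card centre by tick regularity (3 px/px), return angle profiles"
    S=6; th=np.radians(np.arange(0,360,.25)); best=None
    g=d.astype(np.float32)
    def samp(cx,cy,r): return cv2.remap(g,(cx+S*r*np.sin(th)).astype(np.float32)[None],(cy-S*r*np.cos(th)).astype(np.float32)[None],cv2.INTER_LINEAR)[0]
    for cx in range(guess[0]-30,guess[0]+31,3):
        for cy in range(guess[1]-30,guess[1]+31,3):
            v=np.mean([samp(cx,cy,r)[:,1] for r in(47.5,49,50.5)],0); f=abs(np.fft.rfft(v-v.mean()))
            s=f[[40,80]].sum()
            if best is None or s>best[0]: best=(s,cx,cy)
    _,cx,cy=best
    deg=np.degrees(th)
    res={}
    for r in (24,27,30,33,36,39,42,45,47):
        v=samp(cx,cy,r); red=v[:,0]-v[:,1]; drk=v.sum(1)
        m=red>30; m&=abs(deg-75)<25
        w=np.where((abs(deg-75)<15)&(drk<330)&(red<40))[0]
        res[r]=((deg[m].mean().round(1),m.sum()/4) if m.any() else None,(deg[w].mean().round(1),len(w)/4) if len(w) else None)
    return best,res
E
python3 - <<'E'
from h import *
d=cv2.imread('pics/d4b.png')[:,:,::-1].copy()
b,r=polar(d); print(b); [print(k,v) for k,v in r.items()]
cv2.imwrite('pics/d4c.png',cv2.resize(d[180:400,420:732],(780,550),interpolation=cv2.INTER_CUBIC)[:,:,::-1])
E
```

```text
(np.float32(20111.012), 363, 346)
24 (None, (np.float64(80.0), 7.25))
27 (None, (np.float64(79.5), 6.25))
30 (None, (np.float64(79.0), 5.75))
33 (None, (np.float64(78.8), 5.25))
36 ((np.float64(73.4), np.float64(4.5)), (np.float64(77.9), 5.5))
39 ((np.float64(73.6), np.float64(5.5)), (np.float64(78.1), 4.5))
42 ((np.float64(73.8), np.float64(5.25)), (np.float64(77.9), 4.0))
45 ((np.float64(73.8), np.float64(4.75)), (np.float64(77.8), 3.75))
47 ((np.float64(73.9), np.float64(4.5)), (np.float64(77.6), 3.5))
```

View pics/d4c.png

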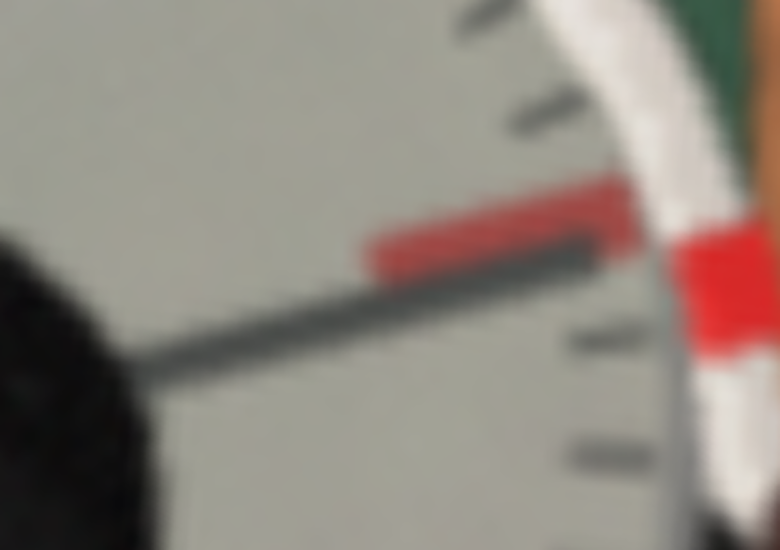

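Parallax matters here: the needle sits above the card. I'll put the camera straight above the dial.

Call:
{"method": "move_arm", "body": {"increments": [[-3,0.2,0,0,0,0,-0.4],[-3,0.2,0,0,0,0,-0.4],[-3,0.2,0,0,0,0,-0.4],[-3,0.1,0,0,0,0,-0.4],[0,0,0,0,0,0,-0.4],[0,0,0,0,0,0,-0.4]]}}

```text
clock: 14.5
position: [368.1, 110.2, 236.3]
eef_rot: [0.0, 0.999, -0.054, -0.0]
contact_force: [-0.1, -0.0, -0.4]
opening: 0.702
grip_force: 0.0
```

Run:
```python
from h import *
im,st=grab('wrist','w5'); c,Rm,p=cam('wrist',st); print(st['position'],p,spools())
d=dial(im,st,(435.5,103)); 
b,r=polar(d,(366,366)); print(b); [print(k,v) for k,v in r.items()]
cx,cy=b[1:]
cv2.imwrite('pics/d5.png',cv2.resize(d[170:400,420:732],(780,575),interpolation=cv2.INTER_CUBIC)[:,:,::-1]); cv2.imwrite('pics/d5b.png',d[:,:,::-1])
```

```text
[368.09281698 110.2360712  236.31968605] [436.27793994 103.78706759 398.04456091] {'red': (array([ 387.5, -274. ]), 174.6, 172), 'orange': (array([ 440.3, -276.1]), 90.8, 10015), 'teal': (array([ 401. , -357.1]), 0.2, 151)}
(np.float32(25820.713), 360, 363)
24 (None, (np.float64(74.9), 3.0))
27 (None, (np.float64(74.9), 2.5))
30 (None, (np.float64(75.0), 2.25))
33 (None, (np.float64(75.1), 2.0))
36 ((np.float64(75.3), np.float64(5.75)), (np.float64(75.0), 2.75))
39 ((np.float64(75.3), np.float64(5.75)), (np.float64(75.1), 3.0))
42 ((np.float64(75.4), np.float64(5.5)), (np.float64(75.1), 3.0))
45 ((np.float64(75.3), np.float64(5.25)), (np.float64(75.1), 2.5))
47 ((np.float64(75.3), np.float64(4.75)), (np.float64(75.1), 2.5))
```

View pics/d5.png

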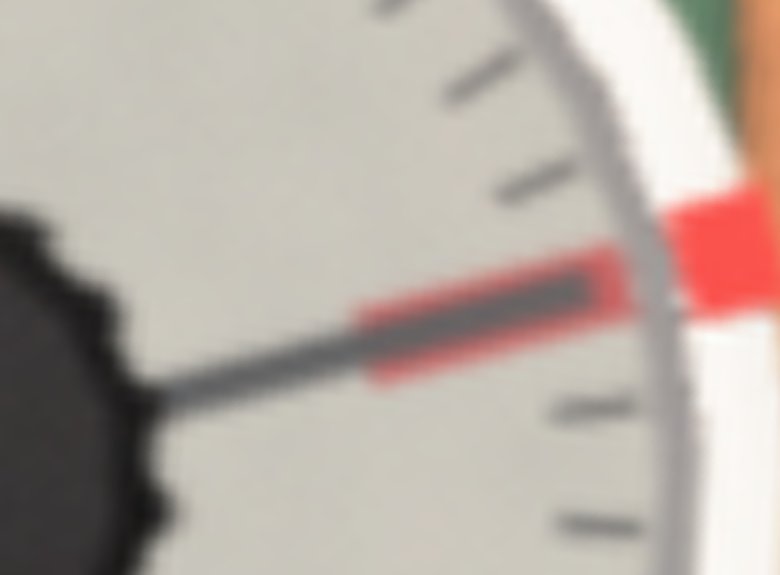

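The needle lies centred on the red mark, within about 0.2°. Next I'll locate the spools, with the orange mask tightened.

Run:
```python
from h import *
im,_=grab('top','t6'); hsv=cv2.cvtColor(im,cv2.COLOR_RGB2HSV)
print(im[241:244,374:381].tolist()[1], im[225,365],hsv[242,374:381].tolist(),hsv[225,360:364].tolist(),hsv[262,360:364].tolist())
```

```text
[[157, 77, 1], [183, 93, 0], [203, 108, 23], [211, 119, 17], [212, 120, 15], [210, 115, 14], [201, 103, 8]] [165 103  53] [[15, 253, 157], [15, 255, 183], [14, 226, 203], [16, 234, 211], [16, 237, 212], [15, 238, 210], [15, 245, 201]] [[13, 169, 169], [13, 175, 169], [13, 176, 164], [13, 173, 168]] [[13, 186, 137], [11, 176, 152], [13, 174, 152], [13, 170, 153]]
```

```bash
sed -i "s/(a,170 if k!='teal' else 120,60)/(a,{'red':170,'teal':120,'orange':212}[k],{'orange':130}.get(k,60))/; s/\[(8,16)\]/[(8,19)]/" h.py
python3 - <<'E'
from h import *
im=cv2.imread('pics/t6.png')[:,:,::-1].copy(); print(spools(im,25)); print(status.get_state()['joints'].round(2))
print(proj('top',[[0,0,0],[500,300,0]]))
E
```

```text
{'red': (array([ 388.1, -271.8]), 174.1, 177), 'orange': (array([ 432. , -156.3]), 19.4, 152), 'teal': (array([ 401.7, -354.6]), 0.3, 151)}
[ 0.26  0.04  2.11 -0.    1.    1.94]
[[326.8578938  377.40841933]
 [235.03456969 218.59953704]]
```

Call:
{"method": "move_arm", "body": {"increments": [[0.8,-3.3,0,0,0,3.3,-0.4],[0.8,-3.3,0,0,0,3.3,-0.4],[0.8,-3.3,0,0,0,3.3,-0.4],[0.8,-3.3,0,0,0,3.3,-0.4],[0.8,-3.3,0,0,0,3.3,-0.4],[0.8,-3.3,0,0,0,3.3,-0.4],[0.8,-3.3,-3,0,0,3.3,-0.4],[0.8,-3.5,-3,0,0,3,-0.4],[0,0,-4,0,0,0,-0.4],[0,0,-3,0,0,0,-0.4],[0,0,0,0,0,0,-0.4]]}}

```text
clock: 15.75
position: [430.7, -155.5, 103.0]
eef_rot: [-0.002, 0.985, 0.172, -0.003]
contact_force: [-0.1, 0.1, -0.7]
opening: 0.702
grip_force: 0.0
```

Run:
```python
from h import *
im,st=grab('wrist','w6'); print(st['position'],st['eef_rot'],spools(None,25))
n=st['eef_rot'][1:3]; print('yaw',2*np.degrees(np.arctan2(n[1],n[0]))-90)
```

```text
[ 430.71403106 -155.45053585  103.0434623 ] [-0.00204898  0.98512545  0.17179099 -0.00339215] {'red': None, 'orange': (array([ 452.3, -147.9]), 118.8, 26), 'teal': (array([ 402.1, -364. ]), 0.2, 38)}
yaw -70.21590889501275
```

View pics/w6.png

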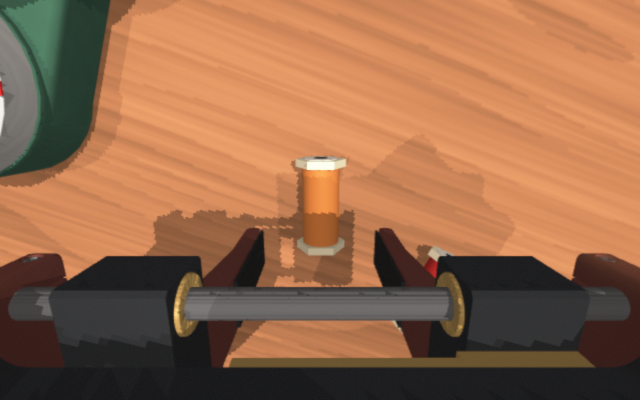

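The orange spool is centred between the fingers at (321,205) and aligned. I'll descend and grip it.

Call:
{"method": "move_arm", "body": {"increments": [[0.1,0,-3,0,0,0,-0.4],[0,0,-3,0,0,0,-0.4],[0,0,-2.5,0,0,0,-0.4],[0,0,-1.3,0,0,0,-0.4],[0,0,0,0,0,0,0],[0,0,0,0,0,0,1],[0,0,0,0,0,0,1],[0,0,0,0,0,0,1],[0,0,0,0,0,0,1],[0,0,0,0,0,0,1],[0,0,0,0,0,0,1]]}}

```text
clock: 16.95
position: [434.8, -156.0, 9.6]
eef_rot: [0.0, 0.985, 0.172, 0.001]
contact_force: [-0.9, 1.0, 8.3]
opening: 0.333
grip_force: 30.0
```

Call:
{"method": "move_arm", "body": {"increments": [[0,0,2,0,0,0,1],[0,0,4,0,0,0,1],[0,0,4,0,0,0,1],[0,0,4,0,0,0,1],[1.6,1.6,4,0,0,3,1],[2.6,2.6,1,0,0,4,1],[2.9,2.9,0,0,0,4,1],[2.9,2.9,0,0,0,4,1],[2.9,2.9,0,0,0,4,1],[2.9,2.9,0,0,0,4,1],[2.9,2.9,0,0,0,2,1],[2,2.2,0,0,0,0,1]]}}

```text
clock: 18.15
position: [642.4, 55.2, 198.8]
eef_rot: [0.0, 0.924, 0.382, 0.0]
contact_force: [0.1, -1.1, -0.5]
opening: 0.333
grip_force: 30.0
```

Call:
{"method": "move_arm", "body": {"increments": [[0,0,0,0,0,0,1],[0,0,0,0,0,0,1]]}}

```text
clock: 18.35
position: [640.5, 53.6, 198.3]
eef_rot: [-0.0, 0.924, 0.382, -0.001]
contact_force: [-0.2, 0.1, -0.5]
opening: 0.333
grip_force: 30.0
```

Call:
{"method": "move_arm", "body": {"increments": [[1,0.9,-1,0,0,0,1],[0,0,-3,0,0,0,1],[0,0,-2.5,0,0,0,1],[0,0,-1.2,0,0,0,1],[0,0,-0.7,0,0,0,1],[0,0,0,0,0,0,1],[0,0,0,0,0,0,1]]}}

```text
clock: 19.05
position: [651.8, 62.2, 115.6]
eef_rot: [0.0, 0.924, 0.381, 0.001]
contact_force: [0.3, -0.4, 0.6]
opening: 0.335
grip_force: 30.0
```

Call:
{"method": "move_arm", "body": {"increments": [[0,0,-0.4,0,0,0,1],[0,0,-0.3,0,0,0,1],[0,0,-0.2,0,0,0,1],[0,0,0,0,0,0,1],[0,0,0,0,0,0,1]]}}

```text
clock: 19.55
position: [651.1, 62.3, 105.7]
eef_rot: [0.0, 0.924, 0.382, 0.0]
contact_force: [-0.0, -0.5, -0.2]
opening: 0.338
grip_force: 30.0
```

Now release and rise, then back out over the next spool (teal).

Call:
{"method": "move_arm", "body": {"increments": [[0,0,-0.1,0,0,0,1],[0,0,0,0,0,0,0.2],[0,0,0,0,0,0,0],[0,0,0,0,0,0,0],[0,0,2,0,0,0,0],[0,0,4,0,0,0,0],[0,0,4,0,0,0,0],[-3,-3,0,0,0,0,0],[-3,-3,0,0,0,0,0],[-3,-3.5,0,0,0,0,-0.3],[-3,-3.5,0,0,0,0,-0.3],[-2,-3.5,0,0,0,0,-0.3]]}}

```text
clock: 20.75
position: [509.0, -103.6, 204.8]
eef_rot: [-0.0, 0.924, 0.382, -0.0]
contact_force: [0.4, -1.0, -0.3]
opening: 0.647
grip_force: 0.0
```

Run:
```python
from h import *
im,st=grab('top','t7'); s,_=grab('side','s7'); print(st['position'],spools(im,25))
print(spools(im,120,262,140,70,80))
cv2.imwrite('pics/m7.png',np.hstack([cv2.resize(im[130:290,230:460],(460,320)),cv2.resize(s[120:240,240:360],(320,320))])[:,:,::-1])
```

```text
[ 508.95634038 -103.55893944  204.79153271] {'red': (array([ 450.8, -146.3]), nan, 1), 'orange': None, 'teal': (array([ 401.8, -354.6]), 0.7, 151)}
{'red': None, 'orange': (array([649.8,  61.1]), 45.1, 153), 'teal': None}h.py:40: RuntimeWarning: Degrees of freedom <= 0 for slice
  w_,e=np.linalg.eigh(np.cov((q-mu).T)); d=e[:,1]
  c *= np.true_divide(1, fact)
  c *= np.true_divide(1, fact)
```

View pics/m7.png

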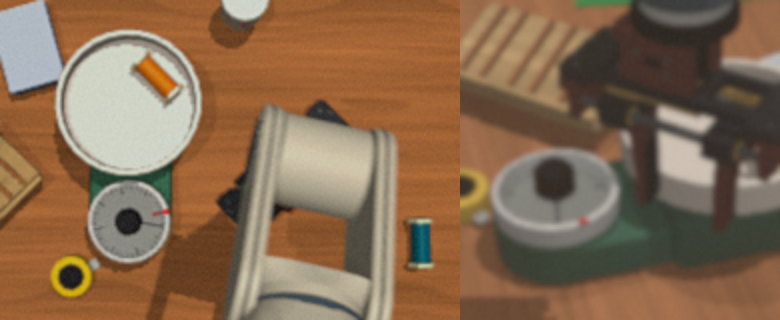

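Orange lies at the right of the dish. Teal is clear at (401.8,-354.6), so it goes next.

Call:
{"method": "move_arm", "body": {"increments": [[-1.1,-2.6,0,0,0,-4,-0.4],[-1.1,-2.6,0,0,0,-4.5,-0.4],[-1.1,-2.6,0,0,0,-4.5,-0.4],[-1.1,-2.6,0,0,0,-4.5,-0.4],[-1.1,-2.6,0,0,0,-4.5,-0.4],[-1.1,-2.6,0,0,0,-4.5,-0.4],[-1.1,-2.6,0,0,0,-4.5,-0.4],[-1.1,-2.6,-2,0,0,-4.5,-0.4],[-1.1,-2.6,-3,0,0,-4.5,-0.4],[-0.7,-1.5,-3,0,0,-4.5,-0.4],[0,0,-3,0,0,-0.5,-0.4],[0,0,0,0,0,0,-0.4]]}}

```text
clock: 22.05
position: [403.3, -350.2, 91.5]
eef_rot: [-0.002, 1.0, -0.002, -0.002]
contact_force: [-0.0, 0.2, -0.2]
opening: 0.699
grip_force: 0.0
```

```bash
cat >> h.py <<'E'
def wsp(k,im,st,z=17):
    "spool under the wrist camera: body centroid relative to TCP in world (mm) and yaw of tool y"
    hsv=cv2.cvtColor(im,cv2.COLOR_RGB2HSV); m=np.zeros(im.shape[:2],np.uint8)
    for a,b in HS[k]: m|=cv2.inRange(hsv,(a,120,60) if k!='orange' else (a,190,90),(b,255,255))
    m[245:]=0; m=cv2.morphologyEx(m,cv2.MORPH_OPEN,np.ones((3,3)))
    n,l,s,c=cv2.connectedComponentsWithStats(m)
    if n<2: return None
    i=1+np.argmax(s[1:,4]); r=cv2.minAreaRect(np.argwhere(l==i)[:,::-1].astype(np.float32))
    nn=st['eef_rot'][1:3]
    return s[i].tolist(),r,pix2z('wrist',[r[0]],z,st)[0].round(1),st['position'].round(1),2*np.degrees(np.arctan2(nn[1],nn[0]))-90
E
python3 - <<'E'
from h import *
im,st=grab('wrist','w8'); print(wsp('teal',im,st,25)); print(spools(None,25))
E
```

```text
([307, 177, 37, 68, 2397], ((325.0, 210.5), (67.0, 36.0), 90.0), array([ 405.5, -353.9,   25. ]), array([ 403.3, -350.2,   91.5]), np.float64(-90.19421456371597))
{'red': (array([ 388.3, -272.1]), 174.0, 169), 'orange': None, 'teal': None}
```

Call:
{"method": "move_arm", "body": {"increments": [[0,-0.4,-2,0,0,0,-0.4],[0,0,-2.5,0,0,0,-0.4],[0,0,-2,0,0,0,-0.4],[0,0,-1.2,0,0,0,-0.4],[0,0,-0.8,0,0,0,-0.2],[0,0,0,0,0,0,0],[0,0,0,0,0,0,1],[0,0,0,0,0,0,1],[0,0,0,0,0,0,1],[0,0,0,0,0,0,1],[0,0,0,0,0,0,1]]}}

```text
clock: 23.25
position: [405.6, -356.1, 10.5]
eef_rot: [0.0, 1.0, -0.001, 0.001]
contact_force: [-0.1, 1.0, 7.1]
opening: 0.334
grip_force: 30.0
```

Call:
{"method": "move_arm", "body": {"increments": [[0,0,2,0,0,0,1],[0,0,4,0,0,0,1],[0,0,4,0,0,0,1],[0,0,4,0,0,0,1],[0.8,2,4,0,0,4,1],[1.3,3.5,1,0,0,5,1],[1.3,4,0,0,0,6,1],[1.3,4,0,0,0,6,1],[1.3,4,0,0,0,6,1],[1.3,4,0,0,0,6,1],[1.3,4,0,0,0,6,1],[1.3,4,0,0,0,6,1]]}}

```text
clock: 24.45
position: [504.1, -59.1, 199.8]
eef_rot: [0.0, 0.924, 0.383, 0.0]
contact_force: [0.5, -0.6, -0.2]
opening: 0.333
grip_force: 30.0
```

Call:
{"method": "move_arm", "body": {"increments": [[1.3,4,0,0,0,0,1],[1.3,4,0,0,0,0,1],[1.3,4,0,0,0,0,1],[1.3,4,0,0,0,0,1],[1.3,3,0,0,0,0,1],[0,0,0,0,0,0,1],[0,0,0,0,0,0,1]]}}

```text
clock: 25.15
position: [568.6, 129.6, 199.3]
eef_rot: [0.0, 0.924, 0.382, -0.001]
contact_force: [0.4, 0.3, 0.2]
opening: 0.334
grip_force: 30.0
```

Call:
{"method": "move_arm", "body": {"increments": [[0.3,1.2,-1,0,0,0,1],[0,0,-3,0,0,0,1],[0,0,-2.3,0,0,0,1],[0,0,-1.2,0,0,0,1],[0,0,-0.7,0,0,0,1],[0,0,-0.5,0,0,0,1],[0,0,-0.3,0,0,0,1],[0,0,0,0,0,0,1],[0,0,0,0,0,0,1]]}}

```text
clock: 26.05
position: [572.5, 141.4, 110.3]
eef_rot: [0.0, 0.924, 0.381, 0.001]
contact_force: [-0.2, -0.1, -0.4]
opening: 0.333
grip_force: 30.0
```

Call:
{"method": "move_arm", "body": {"increments": [[0,0,-0.4,0,0,0,1],[0,0,0,0,0,0,1],[0,0,0,0,0,0,0.2],[0,0,0,0,0,0,0],[0,0,0,0,0,0,0],[0,0,2,0,0,0,0],[0,0,4,0,0,0,0],[0,0,4,0,0,0,0],[-1,-3.5,0,0,0,0,0],[-1.4,-4,0,0,0,-6,0],[-1.4,-4,0,0,0,-6,-0.4],[-1.4,-4,0,0,0,-6,-0.4]]}}

```text
clock: 27.25
position: [519.4, -14.9, 206.0]
eef_rot: [0.0, 0.973, 0.23, 0.0]
contact_force: [0.4, -0.6, 0.3]
opening: 0.643
grip_force: 0.0
```

Call:
{"method": "move_arm", "body": {"increments": [[-1.8,-4,0,0,0,-6,-0.4],[-1.8,-4,0,0,0,-6,-0.4],[-1.8,-4,0,0,0,-6,-0.4],[-1.8,-4,0,0,0,-6,-0.4],[-1.8,-3,0,0,0,-6,-0.4],[0,0,0,0,0,-3,-0.4],[0,0,0,0,0,0,-0.4]]}}

```text
clock: 27.95
position: [429.6, -204.6, 205.9]
eef_rot: [0.0, 0.998, -0.055, 0.0]
contact_force: [0.6, 0.1, 0.0]
opening: 0.697
grip_force: 0.0
```

Run:
```python
from h import *
im,st=grab('wrist','w9'); print(wsp('red',im,st,25)); t,_=grab('top','t9'); print(spools(t,25),spools(t,120,262,140,70,80))
```

```text
([368, 187, 31, 58, 1362], ((383.0, 215.5), (57.0, 30.0), 90.0), array([ 385.2, -273.3,   25. ]), array([ 429.6, -204.6,  205.9]), np.float64(-96.30423790643641))
{'red': (array([ 426.3, -243.7]), nan, 1), 'orange': None, 'teal': None} {'red': None, 'orange': (array([649.8,  61.1]), 45.1, 153), 'teal': (array([570.4, 138.5]), 45.7, 167)}h.py:40: RuntimeWarning: Degrees of freedom <= 0 for slice
  w_,e=np.linalg.eigh(np.cov((q-mu).T)); d=e[:,1]
  c *= np.true_divide(1, fact)
  c *= np.true_divide(1, fact)
```

Call:
{"method": "move_arm", "body": {"increments": [[-2.1,-3.4,0,0,0,0,-0.4],[-2.2,-3.4,0,0,0,0,-0.4],[0,0,-4,0,0,0,-0.4],[0,0,-4,0,0,0,-0.4],[0,0,-3,0,0,0,-0.4],[0,0,0,0,0,0,-0.4],[0,0,0,0,0,0,-0.4]]}}

```text
clock: 28.75
position: [387.5, -271.2, 95.8]
eef_rot: [-0.0, 0.999, -0.053, -0.0]
contact_force: [-0.2, 0.5, 0.6]
opening: 0.702
grip_force: 0.0
```

Run:
```python
from h import *
im,st=grab('wrist','w10'); print(wsp('red',im,st,25))
```

```text
([304, 172, 38, 73, 2652], ((322.5, 208.0), (72.0, 37.0), 90.0), array([ 390.4, -273.5,   25. ]), array([ 387.5, -271.2,   95.8]), np.float64(-96.03345735126446))
```

Call:
{"method": "move_arm", "body": {"increments": [[0.2,-0.2,-2,0,0,0,-0.4],[0,0,-2.5,0,0,0,-0.4],[0,0,-2,0,0,0,-0.4],[0,0,-1.3,0,0,0,-0.4],[0,0,-0.8,0,0,0,-0.2],[0,0,0,0,0,0,0],[0,0,0,0,0,0,1],[0,0,0,0,0,0,1],[0,0,0,0,0,0,1],[0,0,0,0,0,0,1],[0,0,0,0,0,0,1]]}}

```text
clock: 29.9
position: [389.6, -274.1, 10.4]
eef_rot: [0.0, 0.999, -0.054, 0.001]
contact_force: [-0.2, 1.0, 5.9]
opening: 0.334
grip_force: 30.0
```

Call:
{"method": "move_arm", "body": {"increments": [[0,0,2,0,0,0,1],[0,0,4,0,0,0,1],[0,0,4,0,0,0,1],[0,0,4,0,0,0,1],[1,2,4,0,0,4,1],[2,3,1,0,0,6,1],[2.4,4,0,0,0,6,1],[2.4,4,0,0,0,7,1],[2.4,4,0,0,0,7,1],[2.4,4,0,0,0,7,1],[2.4,4,0,0,0,7,1],[2.4,4,0,0,0,7,1]]}}

```text
clock: 31.1
position: [563.5, 18.1, 199.7]
eef_rot: [0.0, 0.923, 0.384, -0.0]
contact_force: [0.8, -0.1, -0.6]
opening: 0.333
grip_force: 30.0
```

Call:
{"method": "move_arm", "body": {"increments": [[2.2,4,0,0,0,0,1],[2.2,3.5,0,0,0,0,1],[0,0,0,0,0,0,1],[0,0,0,0,0,0,1]]}}

```text
clock: 31.5
position: [606.5, 91.8, 199.2]
eef_rot: [-0.0, 0.924, 0.382, -0.001]
contact_force: [0.3, -0.1, -1.2]
opening: 0.333
grip_force: 30.0
```

Call:
{"method": "move_arm", "body": {"increments": [[0.5,1,-1,0,0,0,1],[0,0,-3,0,0,0,1],[0,0,-2.3,0,0,0,1],[0,0,-1.2,0,0,0,1],[0,0,-0.7,0,0,0,1],[0,0,-0.5,0,0,0,1],[0,0,-0.3,0,0,0,1],[0,0,0,0,0,0,1],[0,0,0,0,0,0,1]]}}

```text
clock: 32.4
position: [612.5, 101.3, 110.4]
eef_rot: [0.0, 0.924, 0.381, 0.001]
contact_force: [-0.0, -0.1, -0.6]
opening: 0.337
grip_force: 30.0
```

Call:
{"method": "move_arm", "body": {"increments": [[0,0,-0.45,0,0,0,1],[0,0,0,0,0,0,1],[0,0,0,0,0,0,0.2],[0,0,0,0,0,0,0],[0,0,0,0,0,0,0],[0,0,2,0,0,0,0],[0,0,4,0,0,0,0],[0,0,4,0,0,0,0],[-2.8,3.1,1,0,0,0,0],[-2.8,3.1,1,0,0,0,0],[-2.8,3.1,1,0,0,0,0],[-2.8,3.1,1,0,0,0,0]]}}

```text
clock: 33.6
position: [499.0, 226.2, 245.9]
eef_rot: [-0.0, 0.924, 0.381, 0.0]
contact_force: [0.2, -0.4, 0.8]
opening: 0.497
grip_force: 0.0
```

Call:
{"method": "move_arm", "body": {"increments": [[-2.8,3.1,1,0,0,0,0],[-2.8,3.1,1,0,0,0,0],[-2.6,3.1,1,0,0,0,0],[0,0,0,0,0,0,0],[0,0,0,0,0,0,0],[0,0,0,0,0,0,0],[0,0,0,0,0,0,0],[0,0,0,0,0,0,0],[0,0,0,0,0,0,0],[0,0,0,0,0,0,0],[0,0,0,0,0,0,0],[0,0,0,0,0,0,0]]}}

```text
clock: 34.8
position: [418.1, 318.2, 275.1]
eef_rot: [0.0, 0.924, 0.381, -0.0]
contact_force: [-0.0, -0.1, 0.1]
opening: 0.499
grip_force: 0.0
```

Call:
{"method": "move_arm", "body": {"increments": [[0,0,0,0,0,0,0],[0,0,0,0,0,0,0],[0,0,0,0,0,0,0],[0,0,0,0,0,0,0],[0,0,0,0,0,0,0],[0,0,0,0,0,0,0],[0,0,0,0,0,0,0],[0,0,0,0,0,0,0],[0,0,0,0,0,0,0],[0,0,0,0,0,0,0],[0,0,0,0,0,0,0],[0,0,0,0,0,0,0]]}}

```text
clock: 36.0
position: [418.0, 318.3, 275.2]
eef_rot: [-0.0, 0.924, 0.381, -0.0]
contact_force: [-0.2, -0.2, -0.0]
opening: 0.495
grip_force: 0.0
```

Run:
```python
from h import *
im,st=grab('wrist','w11'); t,_=grab('top','t11'); print(st['position'],cam('wrist',st)[2],spools(t,25),spools(t,120,262,140,70,80))
s,_=grab('side','s11')
cv2.imwrite('pics/m11.png',np.vstack([im[:300],np.hstack([cv2.resize(t[130:290,190:350],(290,290)),cv2.resize(s[120:240,215:370],(350,290))])])[:,:,::-1])
```

```text
[418.04985002 318.27408811 275.15657742] [466.75392409 367.08971702 436.91856647] {'red': None, 'orange': None, 'teal': None} {'red': (array([611.6, 100.6]), 44.2, 177), 'orange': (array([649.5,  61.9]), 46.4, 164), 'teal': (array([553.3, 132.7]), 45.4, 164)}
```

View pics/m11.png

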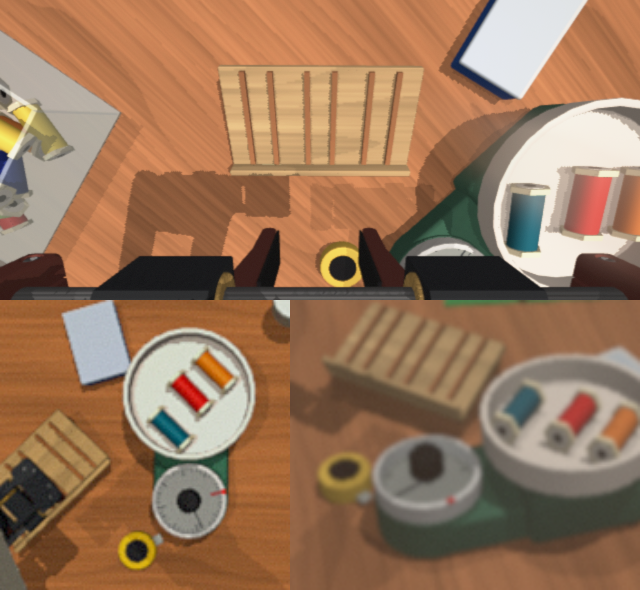

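Three spools lie in the dish. Teal was nudged to (553,133) but is still inside and flat. The stand shows clearly: upper corners at (219,66) and (424,66), lip at v≈165–175 over u 229–411, and strip pairs near u 243/270, 307/334 and 371/398. I'll wait another 2.4 s for the reading and fit the stand.

Call:
{"method": "move_arm", "body": {"increments": [[0,0,0,0,0,0,0],[0,0,0,0,0,0,0],[0,0,0,0,0,0,0],[0,0,0,0,0,0,0],[0,0,0,0,0,0,0],[0,0,0,0,0,0,0],[0,0,0,0,0,0,0],[0,0,0,0,0,0,0],[0,0,0,0,0,0,0],[0,0,0,0,0,0,0],[0,0,0,0,0,0,0],[0,0,0,0,0,0,0]]}}

```text
clock: 37.35
position: [418.1, 318.3, 275.2]
eef_rot: [-0.0, 0.924, 0.381, 0.0]
contact_force: [-0.1, -0.0, 0.3]
opening: 0.5
grip_force: 0.0
```

Call:
{"method": "move_arm", "body": {"increments": [[0,0,0,0,0,0,0],[0,0,0,0,0,0,0],[0,0,0,0,0,0,0],[0,0,0,0,0,0,0],[0,0,0,0,0,0,0],[0,0,0,0,0,0,0],[0,0,0,0,0,0,0],[0,0,0,0,0,0,0],[0,0,0,0,0,0,0],[0,0,0,0,0,0,0],[0,0,0,0,0,0,0],[0,0,0,0,0,0,0]]}}

```text
clock: 38.55
position: [418.1, 318.3, 275.2]
eef_rot: [0.0, 0.924, 0.382, -0.0]
contact_force: [0.3, 0.0, 0.4]
opening: 0.502
grip_force: 0.0
```

```bash
python3 - <<'E'
from h import *
im=cv2.imread('pics/w11.png')[:,:,::-1].astype(float)
t,_=grab('top','t12'); print(spools(t,120,262,140,70,80))
from scipy.signal import find_peaks
for v in (80,100,120,140,155):
    p=im[v-2:v+3,215:430].mean((0,2)); pk,pr=find_peaks(-p,prominence=25,width=1); print(v,[(int(k+215),round(float(w),1)) for k,w in zip(pk,pr['widths'])])
for u in(225,285,350,415): 
    print(u,[tuple(im[v,u].astype(int)) for v in range(60,74,2)],'|',[tuple(im[v,u].astype(int)) for v in range(156,182,2)])
E
python3 -c "
import cv2
im=cv2.imread('pics/w11.png')[55:185,205:435]
cv2.imwrite('pics/c11.png',cv2.resize(im,(800,452),interpolation=cv2.INTER_CUBIC))"
```

```text
{'red': (array([611.8, 100.8]), 44.2, 175), 'orange': (array([649.5,  61.9]), 46.9, 162), 'teal': (array([553.5, 132.9]), 45.9, 164)}
80 [(218, 2.3), (245, 7.0), (272, 8.1), (304, 8.4), (331, 8.1), (368, 7.8), (396, 7.6)]
100 [(221, 2.9), (247, 7.3), (274, 7.0), (309, 7.8), (331, 7.5), (366, 6.9), (393, 7.3)]
120 [(225, 2.5), (250, 6.7), (275, 7.3), (308, 7.7), (330, 7.4), (364, 7.1), (390, 6.3)]
140 [(228, 2.2), (252, 6.4), (277, 7.3), (305, 7.5), (329, 6.9), (362, 7.0), (387, 5.6)]
155 [(231, 2.2), (254, 6.2), (278, 6.7), (305, 6.9), (329, 5.9), (361, 6.0), (385, 5.5)]
225 [(np.int64(210), np.int64(137), np.int64(90)), (np.int64(209), np.int64(135), np.int64(89)), (np.int64(193), np.int64(129), np.int64(86)), (np.int64(182), np.int64(146), np.int64(103)), (np.int64(217), np.int64(174), np.int64(122)), (np.int64(210), np.int64(168), np.int64(118)), (np.int64(196), np.int64(157), np.int64(111))] | [(np.int64(199), np.int64(129), np.int64(86)), (np.int64(197), np.int64(128), np.int64(85)), (np.int64(192), np.int64(124), np.int64(82)), (np.int64(201), np.int64(130), np.int64(87)), (np.
[... 2511 characters left out ...]
21)), (np.int64(209), np.int64(168), np.int64(118)), (np.int64(215), np.int64(173), np.int64(122))] | [(np.int64(206), np.int64(133), np.int64(88)), (np.int64(205), np.int64(132), np.int64(88)), (np.int64(204), np.int64(133), np.int64(88)), (np.int64(209), np.int64(135), np.int64(90)), (np.int64(213), np.int64(139), np.int64(92)), (np.int64(210), np.int64(135), np.int64(90)), (np.int64(203), np.int64(132), np.int64(87)), (np.int64(203), np.int64(131), np.int64(86)), (np.int64(211), np.int64(137), np.int64(90)), (np.int64(217), np.int64(140), np.int64(93)), (np.int64(220), np.int64(144), np.int64(96)), (np.int64(222), np.int64(145), np.int64(96)), (np.int64(212), np.int64(138), np.int64(92))]
```

View pics/c11.png

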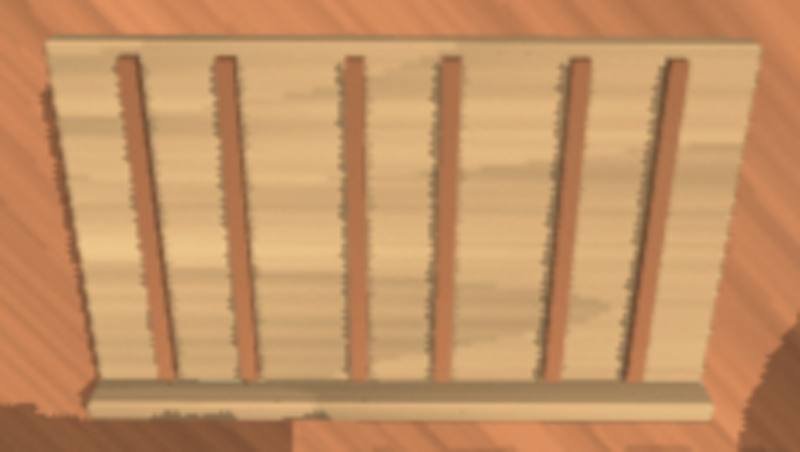

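The crop shows six brown strips with tops at crop x 129, 227, 354, 451, 580 and 677 and feet at 167, 249, 357, 442, 552 and 634. The deck corners are at (45,42) and (760,44), and the lip base is at y≈381. I'll fit the pose.

Run:
```python
from h import *
from scipy.optimize import least_squares
st=status.get_state()
f=lambda a:np.array(a,float)/3.478+[205,55]
top=f([[129,58],[227,58],[354,58],[451,58],[580,60],[677,60]]); bot=f([[167,378],[249,378],[357,378],[442,378],[552,379],[634,379]])
cor=f([[45,42],[760,44]]); lip=f([[97,381],[702,383]])
ys=[85,55,15,-15,-55,-85]; s=np.radians(20)
def W(p,L):
    X,Y,Z,a=p[:4]; L=np.array(L,float)
    Ry=np.array([[np.cos(s),0,-np.sin(s)],[0,1,0],[np.sin(s),0,np.cos(s)]])
    return L@Ry.T@np.array([[np.cos(a),-np.sin(a),0],[np.sin(a),np.cos(a),0],[0,0,1]]).T+[X,Y,Z]
def res(p):
    xs,xu=p[4:6]
    L=[[xs,y,-13.8] for y in ys]+[[-44,y,-13.8] for y in ys]+[[xu,112,-20.8],[xu,-112,-20.8],[-44,112,-20.8],[-44,-112,-20.8]]
    return (proj('wrist',W(p,L),st)-np.r_[top,bot,cor,lip]).ravel()
r=least_squares(res,[470,370,60,.8,60,65],loss='soft_l1'); p=r.x
print(p.round(2),np.degrees(p[3]),abs(r.fun).max(),np.sqrt((r.fun**2).mean()))
for k,y in enumerate((-70,0,70)): print('groove',k,W(p,[[0,y,0]]).round(1))
print('deck low/hi z',W(p,[[-44,0,-20.8],[p[5],0,-20.8]])[:,2])
```

```text
[456.76 354.05  69.29   0.78  66.86  69.98] 44.625356324128006 3.3372236637886488 0.8935686421015908
groove 0 [[505.9 304.2  69.3]]
groove 1 [[456.8 354.   69.3]]
groove 2 [[407.6 403.9  69.3]]
deck low/hi z [34.69458415 73.67807671]
```

Call:
{"method": "move_arm", "body": {"increments": [[2.4,-2.7,-1,0,0,0,0],[2.4,-2.7,-1,0,0,0,0],[2.4,-2.7,-1,0,0,0,0],[2.4,-2.7,-1,0,0,0,0],[2.4,-2.7,-1,0,0,0,0],[2.4,-2.7,-1,0,0,0,0],[2.4,-2.7,-1,0,0,0,0],[2.4,-2.7,0,0,0,0,0],[0.2,-0.1,-1,0,0,0,0],[0,0,-3,0,0,0,0],[0,0,0,0,0,0,0],[0,0,0,0,0,0,0]]}}

```text
clock: 39.8
position: [611.2, 101.8, 164.8]
eef_rot: [-0.0, 0.924, 0.382, -0.001]
contact_force: [0.1, 0.1, 0.5]
opening: 0.496
grip_force: 0.0
```

Call:
{"method": "move_arm", "body": {"increments": [[0.1,-0.1,-2,0,0,0,0],[0,0,-2,0,0,0,0],[0,0,-1.2,0,0,0,0],[0,0,-0.7,0,0,0,0],[0,0,0,0,0,0,0],[0,0,0,0,0,0,1],[0,0,0,0,0,0,1],[0,0,0,0,0,0,1],[0,0,0,0,0,0,1],[0,0,0,0,0,0,1]]}}

```text
clock: 40.8
position: [613.6, 100.4, 106.7]
eef_rot: [0.0, 0.924, 0.382, 0.001]
contact_force: [1.3, 0.4, -0.1]
opening: 0.334
grip_force: 30.0
```

Call:
{"method": "move_arm", "body": {"increments": [[0,0,1,0,0,0,1],[0,0,3,0,0,0,1],[0,0,4,0,0,0,1],[-0.5,1,2,0,0,0,1],[-1.4,2.8,0,0,0,0,1],[-1.4,2.8,0,0,0,0,1],[-1.4,2.8,0,2.36,-2.36,0,1],[-1.4,2.8,0,2.36,-2.36,0,1],[-1.4,2.8,0,2.36,-2.36,0,1],[-1.4,2.8,0,2.36,-2.36,0,1],[-1.2,2.2,0,2.36,-2.36,0,1],[0,0,0,2.36,-2.36,0,1]]}}

```text
clock: 42.0
position: [510.5, 302.3, 206.8]
eef_rot: [-0.068, 0.91, 0.377, 0.161]
contact_force: [0.2, 0.7, -0.7]
opening: 0.338
grip_force: 30.0
```

Call:
{"method": "move_arm", "body": {"increments": [[0,0,-1,0,0,0,1],[0,0,0,0,0,0,1],[0,0,0,0,0,0,1]]}}

```text
clock: 42.3
position: [512.6, 300.0, 196.0]
eef_rot: [-0.066, 0.91, 0.375, 0.16]
contact_force: [-0.4, -0.1, -1.1]
opening: 0.335
grip_force: 30.0
```

Run:
```python
from h import *
st=status.get_state(); print(st['position'],rot(st['eef_rot']).round(3).tolist(),st['opening'])
```

```text
[512.55596212 300.03876477 196.00864422] [[0.667, 0.705, 0.241], [0.662, -0.709, 0.241], [0.341, -0.001, -0.94]] 0.33493683627378057
```

Call:
{"method": "move_arm", "body": {"increments": [[-0.2,0.4,-2,0,0,0,1],[-0.2,0.3,-3,0,0,0,1],[0,0,-3,0,0,0,1],[0,0,-2,0,0,0,1],[0,0,-1,0,0,0,1],[0,0,-0.7,0,0,0,1],[0,0,0,0,0,0,1],[0,0,0,0,0,0,1]]}}

```text
clock: 43.1
position: [508.8, 307.6, 80.0]
eef_rot: [-0.067, 0.91, 0.376, 0.161]
contact_force: [-0.5, -1.1, -0.3]
opening: 0.331
grip_force: 30.0
```

Run:
```python
from h import *
s,st=grab('side','s13'); print(st['position'],st['contact_force'])
cv2.imwrite('pics/c13.png',cv2.resize(s[100:220,200:360],(800,600),interpolation=cv2.INTER_CUBIC)[:,:,::-1])
```

```text
[508.79180707 307.56259602  79.95451553] [-0.54607896 -1.08203937 -0.33230406]
```

Call:
{"method": "move_arm", "body": {"increments": [[0,0,-0.5,0,0,0,1],[0,0,-0.4,0,0,0,1],[0,0,-0.3,0,0,0,1],[0,0,0,0,0,0,1],[0,0,0,0,0,0,1]]}}

```text
clock: 43.65
position: [508.9, 307.7, 68.9]
eef_rot: [-0.067, 0.91, 0.376, 0.162]
contact_force: [-5.2, -4.3, 17.2]
opening: 0.34
grip_force: 30.0
```

The spool is touching squarely, with the force along the deck normal. Release and retreat along the normal.

Call:
{"method": "move_arm", "body": {"increments": [[0,0,0.1,0,0,0,1],[0,0,0,0,0,0,0.2],[0,0,0,0,0,0,0],[0,0,0,0,0,0,0],[-0.4,-0.4,1.5,0,0,0,0],[-0.7,-0.7,3,0,0,0,0],[0,0,4,-2.36,2.36,0,0],[0,0,4,-2.36,2.36,0,0],[0,0,1,-2.36,2.36,0,0],[2,-3,0,-2.36,2.36,0,0],[3,-4,0,-2.36,2.36,0,0],[3,-4,0,-2.36,2.36,0,0]]}}

```text
clock: 44.85
position: [577.6, 185.5, 203.5]
eef_rot: [0.0, 0.924, 0.382, -0.001]
contact_force: [0.8, 0.5, -0.5]
opening: 0.504
grip_force: 0.0
```

Run:
```python
from h import *
t,st=grab('top','t14'); print(st['position'],st['eef_rot'].round(3)); print(spools(t,80,165,185,95,90)); print(spools(t,120,262,140,70,80))
```

```text
[577.61860971 185.49493203 203.45797782] [ 0.     0.924  0.382 -0.001]
{'red': (array([503.6, 304.8]), 44.3, 75), 'orange': None, 'teal': None}
{'red': None, 'orange': (array([650. ,  61.4]), 46.2, 153), 'teal': (array([552.8, 129.5]), 39.5, 134)}
```

Call:
{"method": "move_arm", "body": {"increments": [[1.8,-3.1,0,0,0,0,0],[1.8,-3.1,0,0,0,0,0],[1.8,-3.1,-0.5,0,0,0,0],[1.8,-3.1,-1,0,0,0,0],[0,0,-3,0,0,0,0],[0,0,0,0,0,0,0],[0,0,0,0,0,0,0]]}}

```text
clock: 45.6
position: [648.2, 62.5, 157.5]
eef_rot: [-0.0, 0.924, 0.381, -0.001]
contact_force: [0.9, 0.4, 0.4]
opening: 0.497
grip_force: 0.0
```

Call:
{"method": "move_arm", "body": {"increments": [[0.2,-0.05,-2,0,0,0,0],[0,0,-1.6,0,0,0,0],[0,0,-1,0,0,0,0],[0,0,-0.6,0,0,0,0],[0,0,0,0,0,0,0],[0,0,0,0,0,0,0],[0,0,0,0,0,0,1],[0,0,0,0,0,0,1],[0,0,0,0,0,0,1],[0,0,0,0,0,0,1],[0,0,0,0,0,0,1]]}}

```text
clock: 46.7
position: [651.4, 61.8, 106.4]
eef_rot: [0.0, 0.924, 0.381, 0.0]
contact_force: [0.9, 0.9, 1.3]
opening: 0.333
grip_force: 30.0
```

Call:
{"method": "move_arm", "body": {"increments": [[0,0,1,0,0,0,1],[0,0,3,0,0,0,1],[0,0,4,0,0,0,1],[-1,1.5,2,0,0,0,1],[-2.2,3.4,0,0,0,0,1],[-2.2,3.4,0,0,0,0,1],[-2.2,3.4,0,2.36,-2.36,0,1],[-2.2,3.4,0,2.36,-2.36,0,1],[-2.2,3.4,0,2.36,-2.36,0,1],[-2.2,3.4,0,2.36,-2.36,0,1],[-2.2,3.4,0,2.36,-2.36,0,1],[-2.2,3.4,0,2.36,-2.36,0,1]]}}

```text
clock: 47.9
position: [464.1, 349.9, 207.1]
eef_rot: [-0.067, 0.91, 0.375, 0.162]
contact_force: [0.0, 0.6, -0.0]
opening: 0.338
grip_force: 30.0
```

Call:
{"method": "move_arm", "body": {"increments": [[-0.6,0.7,-1,0,0,0,1],[0,0,-1,0,0,0,1],[0,0,0,0,0,0,1],[0,0,0,0,0,0,1]]}}

```text
clock: 48.3
position: [460.0, 355.0, 185.8]
eef_rot: [-0.066, 0.911, 0.375, 0.16]
contact_force: [-0.0, -0.1, -0.3]
opening: 0.334
grip_force: 30.0
```

Call:
{"method": "move_arm", "body": {"increments": [[-0.05,0.15,-2,0,0,0,1],[0,0,-3,0,0,0,1],[0,0,-3,0,0,0,1],[0,0,-1.5,0,0,0,1],[0,0,-1,0,0,0,1],[0,0,-0.4,0,0,0,1],[0,0,-0.3,0,0,0,1],[0,0,-0.2,0,0,0,1],[0,0,-0.2,0,0,0,1],[0,0,0,0,0,0,1],[0,0,0,0,0,0,1]]}}

```text
clock: 49.4
position: [458.9, 357.5, 70.7]
eef_rot: [-0.067, 0.91, 0.376, 0.161]
contact_force: [1.1, -0.4, -0.7]
opening: 0.338
grip_force: 30.0
```

Call:
{"method": "move_arm", "body": {"increments": [[0,0,-0.1,0,0,0,1],[0,0,0,0,0,0,1],[0,0,0,0,0,0,0.2],[0,0,0,0,0,0,0],[0,0,0,0,0,0,0],[-0.4,-0.4,1.5,0,0,0,0],[-0.7,-0.7,3,0,0,0,0],[0,0,4,-2.36,2.36,0,0],[0,0,4,-2.36,2.36,0,0],[0,0,1,-2.36,2.36,0,0],[2,-3,0,-2.36,2.36,0,0],[3,-4,0,-2.36,2.36,0,0]]}}

```text
clock: 50.6
position: [497.3, 277.0, 205.3]
eef_rot: [-0.011, 0.923, 0.383, 0.027]
contact_force: [0.6, -0.0, 0.5]
opening: 0.499
grip_force: 0.0
```

Call:
{"method": "move_arm", "body": {"increments": [[2,-4,0,-2.36,2.36,0,0],[2,-4,0,0,0,0,0],[0,0,0,0,0,0,0],[0,0,0,0,0,0,0]]}}

```text
clock: 51.0
position: [537.5, 195.5, 203.8]
eef_rot: [-0.0, 0.925, 0.38, -0.0]
contact_force: [0.5, 0.7, -0.1]
opening: 0.497
grip_force: 0.0
```

Run:
```python
from h import *
t,st=grab('top','t15'); w,_=grab('wrist','w15'); print(st['position'],st['eef_rot'].round(3)); print(spools(t,80,165,185,95,90)); print(spools(t,120,262,140,70,80)); print(wsp('teal',w,st,118))
```

```text
[537.50348696 195.54557189 203.82266437] [-0.     0.925  0.38  -0.   ]
{'red': (array([492.5, 280.9]), 98.6, 23), 'orange': (array([446.9, 325.2]), 1.3, 8), 'teal': None}
{'red': None, 'orange': None, 'teal': (array([553.5, 132.5]), 46.7, 158)}
([369, 214, 32, 31, 759], ((384.5, 229.0), (30.0, 31.0), 90.0), array([562.8, 142.9, 118. ]), array([537.5, 195.5, 203.8]), np.float64(-45.28088779094237))
```

Call:
{"method": "move_arm", "body": {"increments": [[1.6,-2.9,-1,0,0,0,-0.18],[1.65,-2.9,-2,0,0,0,-0.18],[0,0,-1,0,0,0,-0.18],[0,0,0,0,0,0,-0.18],[0,0,0,0,0,0,-0.18],[0,0,0,0,0,0,-0.18]]}}

```text
clock: 51.7
position: [569.9, 139.7, 164.9]
eef_rot: [-0.0, 0.924, 0.382, 0.0]
contact_force: [0.2, -0.5, 0.4]
opening: 0.591
grip_force: 0.0
```

Run:
```python
from h import *
w,st=grab('wrist','w16'); print(st['position'],st['opening']); print(wsp('teal',w,st,118))
g=cv2.GaussianBlur(cv2.imread('pics/t15.png')[:,:,2],(0,0),.8).astype(np.float32)
print('dish',circ(g,'top',(611,102),(105,107),129,st,999,8))
```

```text
[569.91579086 139.65952363 164.90350981] 0.5913146266399233
([290, 207, 36, 38, 1248], ((307.5, 225.5), (37.0, 35.0), 90.0), array([562.5, 143.6, 118. ]), array([569.9, 139.7, 164.9]), np.float64(-45.05217553490735))
dish (np.float32(34.21734), np.int64(610), np.int64(102), 107)
```

Call:
{"method": "move_arm", "body": {"increments": [[0.07,-0.07,-2,0,0,0,-0.18],[0,0,-1.6,0,0,0,-0.18],[0,0,-0.8,0,0,0,-0.18],[0,0,0,0,0,0,-0.18],[0,0,0,0,0,0,-0.18]]}}

```text
clock: 52.25
position: [571.1, 137.9, 120.8]
eef_rot: [0.0, 0.924, 0.382, 0.0]
contact_force: [-0.6, -0.2, 0.3]
opening: 0.593
grip_force: 0.0
```

Call:
{"method": "move_arm", "body": {"increments": [[-0.07,0.07,0,0,0,0,-0.18],[0,0,-0.6,0,0,0,-0.18],[0,0,-0.5,0,0,0,-0.18],[0,0,-0.3,0,0,0,-0.18],[0,0,0,0,0,0,-0.18],[0,0,0,0,0,0,-0.18]]}}

```text
clock: 52.85
position: [570.0, 138.2, 106.0]
eef_rot: [-0.0, 0.924, 0.381, -0.0]
contact_force: [0.4, 1.2, -0.2]
opening: 0.59
grip_force: 0.0
```

No contact on the way down. Close while shifting outward so the outer finger stays put.

Call:
{"method": "move_arm", "body": {"increments": [[0,0,0,0,0,0,1],[-0.25,0.25,0,0,0,0,1],[-0.25,0.25,0,0,0,0,1],[0,0,0,0,0,0,1],[0,0,0,0,0,0,1],[0,0,0,0,0,0,1]]}}

```text
clock: 53.45
position: [565.0, 143.4, 106.2]
eef_rot: [-0.0, 0.924, 0.382, -0.0]
contact_force: [-0.9, 0.5, 0.3]
opening: 0.335
grip_force: 29.9
```

Call:
{"method": "move_arm", "body": {"increments": [[0,0,1,0,0,0,1],[0,0,3,0,0,0,1],[0,0,4,0,0,0,1],[0,0,2,0,0,0,1],[-1.4,2.8,0,0,0,0,1],[-1.8,3.5,0,0,0,0,1],[-1.8,3.5,0,2.36,-2.36,0,1],[-1.8,3.5,0,2.36,-2.36,0,1],[-1.8,3.5,0,2.36,-2.36,0,1],[-1.8,3.5,0,2.36,-2.36,0,1],[-1.8,3.5,0,2.36,-2.36,0,1],[-1.8,3.2,0,2.36,-2.36,0,1]]}}

```text
clock: 54.65
position: [424.4, 414.8, 207.3]
eef_rot: [-0.068, 0.91, 0.376, 0.162]
contact_force: [1.2, 0.3, -0.9]
opening: 0.333
grip_force: 29.9
```

Call:
{"method": "move_arm", "body": {"increments": [[0,0,-1,0,0,0,1],[0,0,0,0,0,0,1],[0,0,0,0,0,0,1]]}}

```text
clock: 54.95
position: [425.5, 412.8, 196.3]
eef_rot: [-0.066, 0.91, 0.376, 0.16]
contact_force: [0.3, -0.5, -0.9]
opening: 0.334
grip_force: 29.9
```

Run:
```python
from h import *
w,st=grab('wrist','w17'); print(st['position'],st['opening'],rot(st['eef_rot'])[:,0]); print(wsp('teal',w,st,190))
# along-axis offset of the body/flange in the tool frame, at grasp depth
im=w; c=viewer.camera_info('wrist'); T=np.array(c['tool_from_camera'])
hsv=cv2.cvtColor(im,cv2.COLOR_RGB2HSV); m=cv2.inRange(hsv,(88,100,30),(110,255,255)); m[:,:290]=0;m[:,350:]=0
v=np.nonzero(m.sum(1)>255*8)[0]; print('rows',v.min(),v.max())
for vv in (v.min(),v.max()):
    d=T[:3,:3]@np.array([0,(vv-c['cy'])/c['fy'],1]); s=(-19-T[2,3])/d[2]; print('tool x',T[0,3]+s*d[0])
```

```text
[425.54795846 412.75240303 196.27889809] 0.33416479329392684 [0.66658338 0.66251145 0.34167995]
([291, 236, 56, 9, 309], ((318.5, 240.0), (8.0, 55.0), 90.0), array([428.5, 416.1, 190. ]), array([425.5, 412.8, 196.3]), np.float64(-45.16860454371359))
rows 238 346
tool x 13.572111874956889
tool x -48.30756920026009
```

Call:
{"method": "move_arm", "body": {"increments": [[-0.2,0.25,-2,0,0,0,1],[-0.2,0.25,-3,0,0,0,1],[0,0,-3,0,0,0,1],[0,0,-2,0,0,0,1],[0,0,-1,0,0,0,1],[0,0,-0.5,0,0,0,1],[0,0,-0.4,0,0,0,1],[0,0,0,0,0,0,1],[0,0,0,0,0,0,1]]}}

```text
clock: 55.9
position: [421.6, 418.6, 78.0]
eef_rot: [-0.067, 0.91, 0.376, 0.161]
contact_force: [0.2, 0.8, -0.2]
opening: 0.336
grip_force: 29.9
```

Call:
{"method": "move_arm", "body": {"increments": [[0,0,-0.2,0,0,0,1],[0,0,-0.1,0,0,0,1],[0,0,0,0,0,0,1],[0,0,0,0,0,0,1]]}}

```text
clock: 56.3
position: [421.3, 418.5, 74.5]
eef_rot: [-0.067, 0.91, 0.376, 0.161]
contact_force: [0.3, 0.6, 1.5]
opening: 0.337
grip_force: 29.9
```

Call:
{"method": "move_arm", "body": {"increments": [[0,0,-0.1,0,0,0,1],[0,0,0,0,0,0,1],[0,0,0,0,0,0,0.2],[0,0,0,0,0,0,0],[0,0,0,0,0,0,0],[-0.4,-0.4,1.5,0,0,0,0],[-0.7,-0.7,3,0,0,0,0],[0,0,4,-2.36,2.36,0,0],[0,0,4,-2.36,2.36,0,0],[0,0,4,-2.36,2.36,0,0],[0.5,-3,2,-2.36,2.36,0,0],[0.5,-3,1,-2.36,2.36,0,0]]}}

```text
clock: 57.5
position: [420.8, 347.7, 271.1]
eef_rot: [-0.011, 0.924, 0.382, 0.028]
contact_force: [-0.4, 0.5, -0.4]
opening: 0.499
grip_force: 0.0
```

Call:
{"method": "move_arm", "body": {"increments": [[0,-3,0,-2.36,2.36,0,0],[0,0,0,0,0,0,0],[0,0,0,0,0,0,0]]}}

```text
clock: 57.8
position: [420.2, 317.3, 267.9]
eef_rot: [-0.0, 0.925, 0.381, 0.0]
contact_force: [-0.4, 0.2, 0.2]
opening: 0.499
grip_force: 0.0
```

Run:
```python
from h import *
w,st=grab('wrist','w18'); s,_=grab('side','s18'); print(st['position'])
cv2.imwrite('pics/m18.png',np.vstack([w[:300],np.hstack([cv2.resize(s[110:200,215:335],(387,290)),cv2.resize(s[145:235,240:320],(253,290))])])[:,:,::-1])
```

```text
[420.16202895 317.28728961 267.89579725]
```

View pics/m18.png

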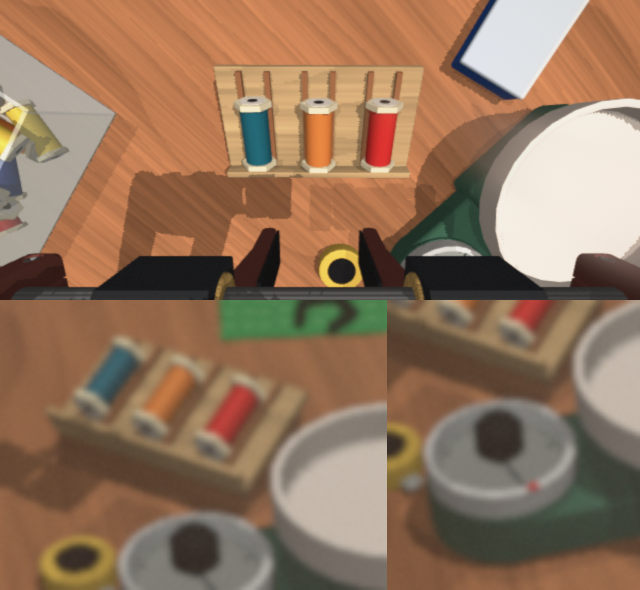

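All three spools lie in their grooves (at about (255,135), (318,135) and (381,135)), and the empty dish sits level. One last numeric check of the dial from straight above.

Call:
{"method": "move_arm", "body": {"increments": [[-0.3,-3,0,0,0,0,0],[-0.3,-3,0,0,0,0,0],[-0.3,-3,0,0,0,0,0],[-0.3,-3,0,0,0,0,0],[-0.4,-3,0,0,0,0,0],[-0.4,-3,0,0,0,0,0],[-0.4,-3,0,0,0,0,0],[-0.4,-3,0,0,0,0,0],[-0.4,-2,0,0,0,0,0],[0,0,0,0,0,0,0],[0,0,0,0,0,0,0],[0,0,0,0,0,0,0]]}}

```text
clock: 59.1
position: [388.4, 58.3, 268.2]
eef_rot: [-0.0, 0.924, 0.382, 0.0]
contact_force: [-0.7, -0.5, 0.2]
opening: 0.499
grip_force: 0.0
```

Run:
```python
from h import *
im,st=grab('wrist','w19'); print(st['position'],cam('wrist',st)[2])
b,r=polar(dial(im,st,(435.5,103)),(366,366)); print(b); [print(k,v) for k,v in r.items()]
t,_=grab('top','t19'); g=cv2.GaussianBlur(t[:,:,2],(0,0),.8).astype(np.float32)
print('dish',circ(g,'top',(611,102),(105,107),128,st,999,8)); print(spools(t,80,165,185,95,90))
```

```text
[388.38029683  58.28303572 268.16077364] [436.97732135 107.09292082 429.9565102 ]
(np.float32(19582.012), 360, 363)
24 (None, (np.float64(75.4), 5.0))
27 (None, (np.float64(75.5), 4.75))
30 (None, (np.float64(75.5), 4.25))
33 (None, (np.float64(75.5), 3.75))
36 ((np.float64(75.7), np.float64(5.0)), (np.float64(75.5), 5.25))
39 ((np.float64(75.5), np.float64(5.0)), (np.float64(75.5), 3.75))
42 ((np.float64(75.6), np.float64(5.0)), (np.float64(75.4), 3.5))
45 ((np.float64(75.6), np.float64(4.75)), (np.float64(75.4), 3.5))
47 ((np.float64(75.6), np.float64(4.75)), (np.float64(75.5), 3.25))
dish (np.float32(83.027084), np.int64(609), np.int64(102), 107)
{'red': (array([505.4, 301.3]), 47.2, 184), 'orange': (array([455.8, 350.3]), 48.8, 172), 'teal': (array([408.3, 401. ]), 50.6, 163)}
```

The dial reads zero (75.6° against 75.5°), so I'm handing in.

```bash
python3 -c "
from h import *
print(manip.hand_in())"
```

```text
the job is handed in; nothing more can be done
None
```

I handed the job in at about 59 s: the dish sits level on the scale with the dial back at zero, all three spools lay in it together for the reading and are now each in a groove of their own, and I left the tape measure, jar and bobbin box alone; the teal spool got nudged within the dish while the arm was away, so I waited a further 2.4 s untouched.

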